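# Pack the numbered paint-pot case and close it

## Robot

A 7-joint arm with a two-finger parallel gripper is mounted at the origin on the work surface. World frame = base frame: x ahead of the robot, y to its left, z up, the work surface at z = 0. Lengths are in m, angles in rad, forces in N, time in s.
With the tool pointing down it reaches from about 0.375 to 0.925 m from the base axis. Payload 3.1 kg.
Tool frame: the origin (TCP) lies midway between the tips of the shut fingers; the grasp point (between the pads) lies 19 mm behind it; z points along the fingers, y is the line along which they close (so a half turn about z gives the same grasp; the last joint's range is limited). The gripper opens to 85 mm and grips with 20 to 120 N. Pads are 22 mm wide; open, the fingers measure 114 mm over their backs; the gripper's body (76 mm by 85 mm) begins 54 mm behind the grasp point. The pads swing forward as they close: fully open they stand 13 mm farther back than shut.
Start: joints at [-1.205, 0.383, 0.044, 1.598, -0.018, 1.161, -0.05], TCP at [0.291, 0.581, 0.231] pointing down, gripper open.
Joint ranges: [-2.61, 2.61], [-0.41, 2.15], [-1.48, 1.57], [0, 2.5], [-1.57, 4.71], [0.05, 1.97], [-2.85, 2.85]. Speed limits (rad/s): [2.79, 2.79, 3.14, 3.14, 3.14, 3.14, 3.14].

## Interface

Orientations are given as a rotation vector (axis times angle).
In Python, from station import robot gives the robot as it stands.
- The arm moves only by the tool servo_tool, never from a script. Its argument "rows" is a list of rows, each a list of 7 numbers: the turn, a rotation vector about the tool's x, y, z normalised to -1 to 1, where 1 is 2 pi rad, then the shift along the tool's x, y, z normalised to -1 to 1, where 1 is 100 mm, then the closure, from -1 (fully open) to 1 (shut). A call has 1 to 8 rows; each row is the pose to reach, as a shift and turn from the pose commanded when the call began, along the tool's axes at that moment, turning the shorter way round; what a row does not reach only later rows make up. A row lasts 1/8 s, in which the tool goes at most 62.5 mm and 10.7 degrees, less where a joint would pass 70% of its speed; a pose out of reach is approached as far as the arm can. A call with a number of a shift or a turn outside -1 to 1 is refused whole. A call with a gripper value outside its range is refused whole. The fingers move at their own pace and stop on an object; the grip force is fixed at half the most. Time passes only in rows, so rows that repeat a pose let the fingers close. It gives the time, the measured TCP pose, the force, the opening and the grip force at its end, in the units of the state.
- robot.observe(): the state, without advancing time (a new reading comes with each control period).
- robot.read_camera(name): name is "scene" or "top" or "wrist"; returns the picture (384x512x3 uint8, red, green, blue); there is no depth.
- robot.camera_info(name): a dict with "K" (3x3 intrinsics, pixels), "k1" (the pictures are not rectified: a ray, as slopes to the right and down, at radius r is drawn at 1 + k1 r^2 times it, then the intrinsics apply), "extrinsics" (4x4, takes a point from camera to world coordinates). Camera axes: x right, y down, z forward; pixel columns grow to the right and rows downward; lengths in m; the calibration is good to about 2 mm. A picture is of the moment at which its call begins: read the wrist's pose just before it. camera_info takes no time and is no camera call; for the wrist camera it gives the pose at the moment of the call.
- robot.sign_off(): hands the job in; it is judged then, once.
The state is a dict: "time_s": time; "joints": joint angles; "qvel": joint speeds; "joint_torque": joint torques, N m; "eef_pos": TCP position; "orientation": TCP orientation; "force": force on the tool from outside, world axes, zero at the start; "wrist_torque": the same for the moment, N m; "gripper_width": opening from 0.0 (shut) to 1.0 (fully open); "grasp_force": force on a finger pad.
Only numpy, scipy, OpenCV 4.12 (cv2) and the standard library are available. Lean on these libraries where they do the work, as an engineer would, in place of code of your own. Each camera call takes 0.05 s, during which the arm holds its last target. There are 200 camera calls.

## Task

Art class is over: first take the empty glue sticks out of the paint case and put them in the square metal desk bin. Then put the paint pots that are on the desk into the case, upright and right down in the pocket with the same number of dots and colour, one at a time from the lowest number to the highest, and finally lower the lid gently until it is fully shut. Leave the glue jar and the other desk things where they are.

Things in the scene. Friction and masses are not known exactly. Their poses are not given: they have to be found in the camera images.
- case: white plastic paint case, fixed, 104 (x) by 316 (y) mm, walls 34 mm high; origin at the centre of its underside, x to the hinge side (away from the robot), y along the row, z up. A row of five square pockets, 56 mm inside, 30 mm deep, 62 mm apart; solid 24 mm ledges, level with the walls, in front and behind. Colour labels with 1 to 5 black dots lie on the front ledge
- lid (a joint): hinge of the case's lid: 0 is fully closed, grows as the lid opens (about 1.65 to 1.9 rad at the start, standing up and leaning back; 2.0 at most). The hinge is stiff, the lid stays where it is left
- lid_hinge (a point): middle of the hinge line, at the top of the case's back edge, 34 mm above the desk; the line runs along the case's y. The frame turns with the lid and is parallel to the case's frame when closed
- lid_edge (a point): middle of the free edge of the blue lid's outer face. The lid is a shell 104 by 316 mm, 32 mm deep with 3 mm walls, open underneath; this point is 104 mm along -x and 32 mm along z of the lid's frame from the hinge. A black finger tab 10 mm wide (look only) is on its front wall
- pocket1 (a point): centre of the floor of pocket 1 (red label, 1 dot; 1 is at the case's +y end, 5 at its -y end), 4 mm above the desk; axes as the case's
- pocket2 (a point): centre of the floor of pocket 2 (orange label, 2 dots; 1 is at the case's +y end, 5 at its -y end), 4 mm above the desk; axes as the case's
- pocket3 (a point): centre of the floor of pocket 3 (yellow label, 3 dots; 1 is at the case's +y end, 5 at its -y end), 4 mm above the desk; axes as the case's
- pocket4 (a point): centre of the floor of pocket 4 (green label, 4 dots; 1 is at the case's +y end, 5 at its -y end), 4 mm above the desk; axes as the case's
- pocket5 (a point): centre of the floor of pocket 5 (blue label, 5 dots; 1 is at the case's +y end, 5 at its -y end), 4 mm above the desk; axes as the case's
- pot1: paint pot number 1: closed round pot with a heavy base, 44 mm across, 56 mm high, 80 to 155 g, red screw cap with 1 black dot; origin at the centre of its underside, z to the cap. May be absent
- pot2: paint pot number 2: closed round pot with a heavy base, 44 mm across, 56 mm high, 80 to 155 g, orange screw cap with 2 black dots; origin at the centre of its underside, z to the cap. May be absent
- pot3: paint pot number 3: closed round pot with a heavy base, 44 mm across, 56 mm high, 80 to 155 g, yellow screw cap with 3 black dots; origin at the centre of its underside, z to the cap. May be absent
- pot4: paint pot number 4: closed round pot with a heavy base, 44 mm across, 56 mm high, 80 to 155 g, green screw cap with 4 black dots; origin at the centre of its underside, z to the cap. May be absent
- pot5: paint pot number 5: closed round pot with a heavy base, 44 mm across, 56 mm high, 80 to 155 g, blue screw cap with 5 black dots; origin at the centre of its underside, z to the cap. May be absent
- stick_a: empty glue stick, 30 mm across, 80 mm high, yellow with black cap, 30 g; at the start it stands in pocket 1; origin at the centre of its underside, z to the cap. May be absent
- stick_b: empty glue stick, 30 mm across, 80 mm high, yellow with black cap, 30 g; at the start it stands in pocket 3; origin at the centre of its underside, z to the cap. May be absent
- stick_c: empty glue stick, 30 mm across, 80 mm high, yellow with black cap, 30 g; at the start it stands in pocket 4; origin at the centre of its underside, z to the cap. May be absent
- bin: open square desk bin of dark metal, fixed, 130 by 130 by 60 mm high, walls and floor 5 mm; origin at the centre of its underside
- glue: bystander: glue jar with white cap, 48 mm across, 75 mm high, standing among the paint pots; origin at the centre of its underside
- mug: bystander: blue mug, 80 mm across, 95 mm high, origin under its centre
- stapler: bystander: red and black stapler, 130 by 36 by 45 mm, origin under its centre
- sanitizer: bystander: clear bottle with white cap, 56 mm across, 140 mm high, origin under its centre
There are look-alikes about, which are no part of the job. Of the things that look like the pot5, the smallest one is meant.

How it is judged:
On the way, in this order (a step that is already met when the one before it is completed fails the run):
1. the empty glue sticks lie in the desk bin, released (x of stick_a in the frame of bin between -0.065 and 0.065 m and y of stick_a in the frame of bin between -0.065 and 0.065 m and z of each of stick_a, stick_b, stick_c in the frame of bin below 0.08 m and linear speed of each of stick_a, stick_b, stick_c below 0.05 m/s and contact force between the fingers and stick_a below 0.3 N and x of stick_b in the frame of bin between -0.065 and 0.065 m and y of stick_b in the frame of bin between -0.065 and 0.065 m and contact force between the fingers and stick_b below 0.3 N and x of stick_c in the frame of bin between -0.065 and 0.065 m and y of stick_c in the frame of bin between -0.065 and 0.065 m and contact force between the fingers and stick_c below 0.3 N), for 0.2 s.
2. pot 1 stands in pocket 1, released (horizontal distance between pot1 and pocket1 below 0.014 m and z of pot1 in the frame of case between -0.005 and 0.012 m and angle between pot1's own z axis and vertical below 0.15 rad and contact force between the fingers and pot1 below 0.3 N), for 0.2 s.
3. pot 2 stands in pocket 2, released (horizontal distance between pot2 and pocket2 below 0.014 m and z of pot2 in the frame of case between -0.005 and 0.012 m and angle between pot2's own z axis and vertical below 0.15 rad and contact force between the fingers and pot2 below 0.3 N), for 0.2 s.
4. pot 3 stands in pocket 3, released (horizontal distance between pot3 and pocket3 below 0.014 m and z of pot3 in the frame of case between -0.005 and 0.012 m and angle between pot3's own z axis and vertical below 0.15 rad and contact force between the fingers and pot3 below 0.3 N), for 0.2 s.
5. pot 4 stands in pocket 4, released (horizontal distance between pot4 and pocket4 below 0.014 m and z of pot4 in the frame of case between -0.005 and 0.012 m and angle between pot4's own z axis and vertical below 0.15 rad and contact force between the fingers and pot4 below 0.3 N), for 0.2 s.
6. pot 5 stands in pocket 5, released (horizontal distance between pot5 and pocket5 below 0.014 m and z of pot5 in the frame of case between -0.005 and 0.012 m and angle between pot5's own z axis and vertical below 0.15 rad and contact force between the fingers and pot5 below 0.3 N), for 0.2 s.
At the end, for the whole second after the job is handed in: Every pot present stands upright (within 0.15 rad) on the floor of its own pocket, centre within 14 mm of the pocket's; every glue stick present is in the desk bin; the lid is shut (below 0.04 rad) (all of step 1 and all of step 2 and all of step 3 and all of step 4 and all of step 5 and all of step 6 and value of joint lid below 0.04 rad); the robot touches nothing.
It fails at once if the lid is slammed (closes faster than 3 rad/s) (velocity of joint lid below -3 rad/s).
It fails at once if a bystander is moved by more than 30 mm (distance of any of glue, mug, stapler, sanitizer from where it was at the start of the episode above 0.03 m).
Of pot1, pot2, pot3, pot4, pot5 only 4 to 5 are there at a start; the rules pass over those that are not, and their reading is None.
Of stick_a, stick_b, stick_c only 2 to 3 are there at a start; the rules pass over those that are not, and their reading is None.
At some moment in a run one of pot1, pot2, pot3, pot4, pot5 may be knocked a few centimetres aside while the robot is not near it.
It also fails if it takes over 208 s, if anything falls off the work surface, if the arm or the gripper's body presses on something with over 40 N, if the wrist force passes 120 N, or if a joint passes its speed limit or range.

## Working session

There is one attempt and no reset: what is moved stays moved. The work goes in short steps, Python scripts to look and compute and a tool call to move; the robot and the scene stay as the last step left them, time stands still between calls to the robot, and variables do not carry over. Pictures are saved under pics/ and viewed, at most 14 in all, crops included, and the job is handed in when it is done.

Besides the shell and the picture viewer there is one more tool, called after "Request:" as a command line: name --pt "numbers of a row" for each row, then --argument value for the rest. servo_tool: Moves the arm, as the interface text tells. Scaled input: -1 to 1 covers 100 mm each way for a shift and 2 pi rad each way for a turn. Its arguments: {"type":"object","properties":{"rows":{"type":"array"}},"required":["rows"]}

```bash
mkdir -p pics; cat > h.py <<'E'
import numpy as np, cv2
from station import robot
from scipy.spatial.transform import Rotation as R
def ray(info,u,v):
    K=np.array(info["K"]);T=np.array(info["extrinsics"]);k=info["k1"]
    d=np.array([(u-K[0,2])/K[0,0],(v-K[1,2])/K[1,1]]);s=d.copy()
    for _ in range(30): s=d/(1+k*(s@s))
    w=T[:3,:3]@np.array([s[0],s[1],1]);return T[:3,3],w
def onz(info,u,v,z):
    o,w=ray(info,u,v);return o+w*(z-o[2])/w[2]
def proj(info,p):
    K=np.array(info["K"]);T=np.array(info["extrinsics"]);k=info["k1"]
    c=T[:3,:3].T@(np.array(p)-T[:3,3]);s=c[:2]/c[2];s=s*(1+k*(s@s));return K[0,0]*s[0]+K[0,2],K[1,1]*s[1]+K[1,2]
def snap(n,f):
    im=robot.read_camera(n);cv2.imwrite("pics/"+f,im[:,:,::-1]);return im
def state():
    s=robot.observe();print({k:np.round(s[k],3).tolist() for k in("time_s","eef_pos","orientation","force","gripper_width","grasp_force","joints")});return s
E
python3 - <<'E'
from h import *
s=state();print(R.from_rotvec(s["orientation"]).as_matrix().round(3))
a=snap("top","top0.png");b=snap("scene","scene0.png")
for n in("top","scene"):
    i=robot.camera_info(n);print(n,np.round(i["K"],1).tolist(),i["k1"],np.round(i["extrinsics"],3).tolist())
E
```

```text
{'time_s': 0.0, 'eef_pos': [0.29, 0.58, 0.23], 'orientation': [-0.722, -3.057, 0.004], 'force': [-0.413, 0.164, 0.262], 'gripper_width': 0.998, 'grasp_force': 0.0, 'joints': [-1.205, 0.384, 0.044, 1.6, -0.018, 1.161, -0.05]}
[[-0.894  0.447 -0.001]
 [ 0.447  0.894 -0.002]
 [-0.    -0.003 -1.   ]]
top [[403.0, 0.0, 250.0], [0.0, 403.0, 187.3], [0.0, 0.0, 1.0]] -0.03601324276820031 [[0.025, -0.991, 0.132, 0.346], [-1.0, -0.025, 0.003, -0.003], [0.001, -0.132, -0.991, 1.071], [0.0, 0.0, 0.0, 1.0]]
scene [[440.2, 0.0, 258.8], [0.0, 440.2, 201.5], [0.0, 0.0, 1.0]] -0.007792322106104899 [[-0.766, 0.504, -0.4, 0.917], [0.643, 0.611, -0.462, 0.502], [0.011, -0.611, -0.792, 0.964], [0.0, 0.0, 0.0, 1.0]]
```

View pics/top0.png

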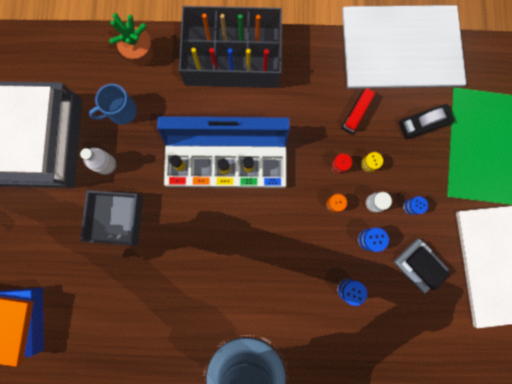

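View pics/scene0.png

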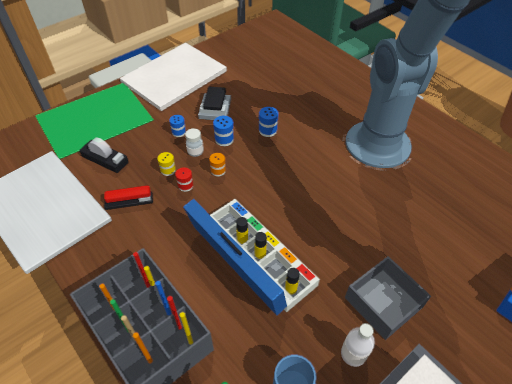

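The top view shows the case at about (225,165), with lid open behind it. Sticks stand at (177,163), (222,163) and (247,163), and the bin is at (110,218). The pots are red (342,162), yellow (373,161) and orange (337,202). The glue jar is at (379,202). There are three blue candidates, at (416,205), (374,239) and (352,292), and no green pot. The arm isn't where I expected in these pictures, so I'll check with the wrist camera.

```bash
python3 - <<'E'
from h import *
s=state();snap("wrist","w0.png")
i=robot.camera_info("wrist");print(np.round(i["K"],1).tolist(),i["k1"],np.round(i["extrinsics"],3).tolist())
t=robot.camera_info("top")
for n in("top","scene"):
  c=robot.camera_info(n);print(n,proj(c,s["eef_pos"]),proj(c,[0,0,0]),proj(c,[.2,.4,.5]))
im=cv2.imread("pics/top0.png")
print("blue sizes")
h=cv2.cvtColor(im,cv2.COLOR_BGR2HSV)
m=cv2.inRange(h,(105,150,90),(125,255,255))
n,l,st,ce=cv2.connectedComponentsWithStats(m)
for k in range(1,n):
  if st[k,4]>60:print(st[k],ce[k].round(1))
c=im[130:320,310:460];c=cv2.resize(c,None,fx=3,fy=3,interpolation=cv2.INTER_CUBIC)
d=cv2.resize(im[105:255,75:300],None,fx=3,fy=3,interpolation=cv2.INTER_CUBIC)
cv2.imwrite("pics/c0.png",c);cv2.imwrite("pics/d0.png",d)
E
```

```text
{'time_s': 0.1, 'eef_pos': [0.29, 0.581, 0.23], 'orientation': [-0.722, -3.057, 0.004], 'force': [-0.093, 0.491, 1.273], 'gripper_width': 1.0, 'grasp_force': 0.0, 'joints': [-1.205, 0.384, 0.044, 1.599, -0.018, 1.161, -0.05]}
[[275.8, 0.0, 255.9], [0.0, 275.8, 189.8], [0.0, 0.0, 1.0]] -0.046636027824786645 [[0.448, 0.845, 0.293, 0.214], [0.894, -0.422, -0.15, 0.62], [-0.003, 0.329, -0.944, 0.372], [0.0, 0.0, 0.0, 1.0]]
top (np.float64(-29.280934909419443), np.float64(259.85706149971793)) (np.float64(245.30064080156785), np.float64(377.91313309617857)) (np.float64(-41.55742445729186), np.float64(338.07251723930165))
scene (np.float64(546.8938766392281), np.float64(301.09398401851627)) (np.float64(377.9760826660547), np.float64(143.36982823074734)) (np.float64(558.1459132997875), np.float64(113.794880836872))
blue sizes
[227  48   6  22  76] [230.   57.5]
[ 91  86  37  31 330] [113.3 104.1]
[ 158  117  131   14 1570] [222.2 123.2]
[ 167  133  120   13 1183] [228.2 139.8]
[265 178  16   7 103] [272.3 181.2]
[405 197  23  17 306] [416.8 205.2]
[359 228  30  24 541] [374.5 239.3]
[339 281  28  25 484] [353.5 292.7]
[  0 289  33  11 253] [ 18.2 293.7]
[ 25 318   9  38 185] [ 29.7 340.8]
```

View pics/w0.png

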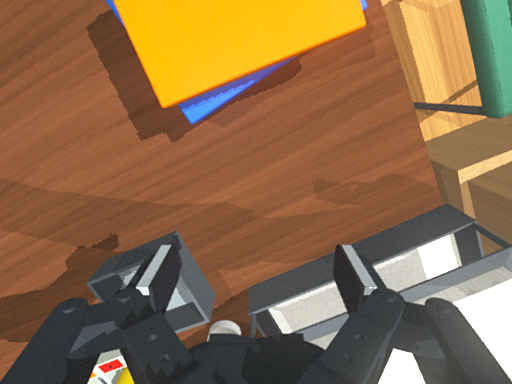

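View pics/c0.png

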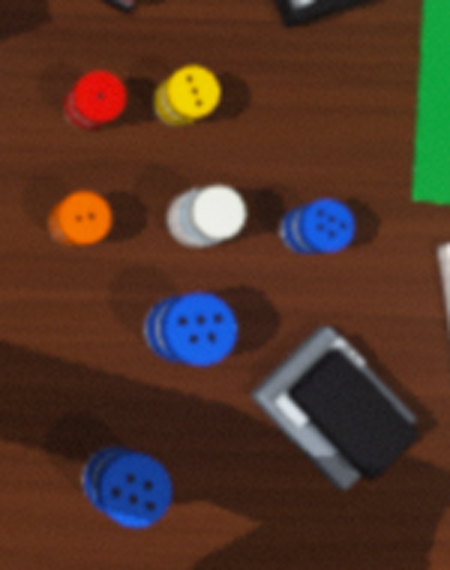

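View pics/d0.png

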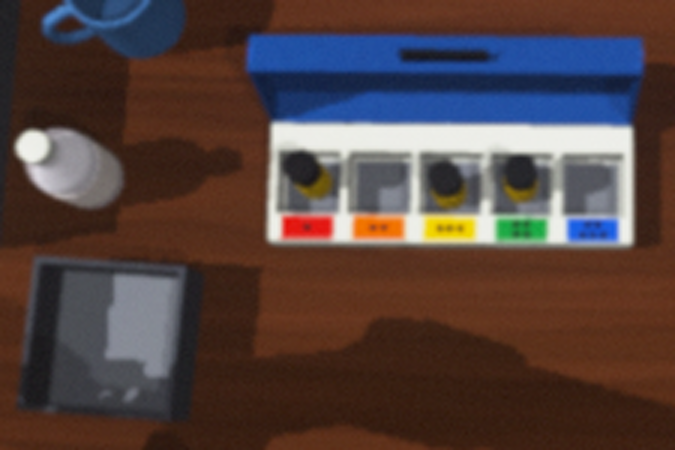

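Three blue pots carry 5 dots: (416,205) at 306 px², (374,239) at 541 px² and (353,292) at 484 px². The smallest, (416,205), is pot5. The glue jar (379,202) is white and there is no pot4. All three sticks are present. Next I'll measure positions.

```bash
cat > meas.py <<'E'
from h import *
def comps(im,lo,hi,mn,box=None):
    h=cv2.cvtColor(im,cv2.COLOR_BGR2HSV);m=cv2.inRange(h,lo,hi)
    if box is not None:
        z=np.zeros_like(m);x0,y0,x1,y1=box;z[y0:y1,x0:x1]=255;m&=z
    n,l,st,ce=cv2.connectedComponentsWithStats(m)
    return [(ce[k],st[k]) for k in range(1,n) if st[k,4]>=mn]
E
python3 - <<'E'
from meas import *
t=robot.camera_info("top");im=cv2.imread("pics/top0.png")
rng={"red":((0,190,110),(6,255,255)),"red2":((174,190,110),(180,255,255)),"orange":((8,190,120),(17,255,255)),"yellow":((22,170,120),(34,255,255)),"blue":((105,150,90),(125,255,255))}
print("caps (z .056)")
for k,(a,b) in rng.items():
    for c,s in comps(im,a,b,60,(320,145,460,310)): print(k,c.round(1),s,onz(t,c[0],c[1],.054).round(4))
print("labels z .034")
for k,(a,b) in list(rng.items())+[("green",((55,120,60),(80,255,255)))]:
    for c,s in comps(im,a,b,30,(160,174,292,190)): print(k,c.round(1),s,onz(t,s[0]+s[2]/2-.5,s[1]+s[3]/2-.5,.0345).round(4))
print("sticks black caps z .084")
for c,s in comps(im,(0,0,0),(180,255,45),60,(165,150,290,185)): print(c.round(1),s,onz(t,*c,.08).round(4))
print("col profiles V")
g=cv2.cvtColor(im,cv2.COLOR_BGR2GRAY)
for c in (202,272): print(c,g[140:192,c].tolist())
print("row180-187",g[175,158:170].tolist(),g[175,280:292].tolist(), g[172,280:292].tolist(),g[152,160:170].tolist())
print("bin rim", comps(im,(0,0,0),(180,130,75),1500,(75,185,150,252)))
E
```

```text
caps (z .056)
red [341.9 162. ] [331 153  21  20 291] [ 0.5532 -0.2349  0.054 ]
orange [336.5 202.5] [326 193  21  19 317] [ 0.4482 -0.2205  0.054 ]
yellow [372.4 161.1] [362 152  22  19 309] [ 0.5576 -0.3139  0.054 ]
blue [416.8 205.2] [405 197  23  17 306] [ 0.4462 -0.4259  0.054 ]
blue [374.5 239.3] [359 228  30  24 541] [ 0.3577 -0.316   0.054 ]
blue [353.5 292.7] [339 281  28  25 484] [ 0.2252 -0.2623  0.054 ]
labels z .034
red [176.9 180.5] [170 178  15   6  89] [0.4974 0.1905 0.0345]
orange [200.7 180.5] [193 178  16   6  94] [0.499  0.1293 0.0345]
yellow [224.4 180.5] [217 178  16   6  95] [0.5005 0.0668 0.0345]
blue [272.3 181.2] [265 178  16   7 103] [ 0.5023 -0.058   0.0345]
green [248.4 181. ] [241 178  16   7 106] [0.5007 0.0044 0.0345]
sticks black caps z .084
[175.5 160.8] [170 156  11  11  80] [0.5405 0.1882 0.08  ]
[248.1 162.4] [244 158   9  10  73] [0.541  0.0062 0.08  ]
[223.2 164.5] [219 160  10  10  67] [0.5341 0.0683 0.08  ]
col profiles V
202 [77, 78, 77, 77, 80, 100, 168, 228, 236, 236, 236, 237, 236, 235, 226, 177, 127, 122, 129, 102, 87, 84, 83, 85, 86, 83, 89, 104, 124, 128, 131, 131, 132, 124, 118, 131, 165, 176, 151, 129, 105, 110, 130, 148, 175, 180, 128, 82, 65, 58, 58, 58]
272 [77, 77, 77, 77, 77, 89, 140, 206, 233, 237, 237, 238, 236, 236, 235, 219, 164, 140, 156, 134, 98, 88, 86, 86, 85, 87, 86, 87, 93, 110, 129, 138, 137, 135, 130, 126, 152, 165, 118, 76, 80, 80, 73, 71, 101, 142, 153, 114, 75, 60, 63, 62]
row180-187 [61, 60, 60, 60, 59, 87, 171, 225, 218, 175, 150, 145] [145, 182, 201, 221, 229, 193, 109, 52, 41, 40, 40, 40] [143, 180, 202, 220, 228, 191, 107, 50, 42, 38, 38, 39] [57, 56, 53, 54, 89, 171, 225, 230, 227, 223]
bin rim [(array([109.27181419, 221.9052103 ]), array([  80,  191,   64,   55, 1593], dtype=int32))]
```

```bash
python3 - <<'E'
from meas import *
t=robot.camera_info("top")
P=lambda u,v,z=.034:onz(t,u,v,z).round(4)[:2]
print("p2 back/front",P(202,155.3),P(202,175.4),"hinge edge",P(202,145.9),"bottomfront",P(202,186.3,0.017))
print("p5",P(272,156),P(272,175.5),P(272,146.2))
print("ends",P(163.2,175),P(286,175))
print("label1,5",P(176.9,180.5),P(200.7,180.5),P(224.4,180.5),P(248.4,181),P(272.3,181.2))
print("bin corners", [P(*c,.06) for c in ((87,191),(141,194),(81,242),(137,245))])
im=cv2.imread("pics/scene0.png");s=robot.camera_info("scene")
for k,a,b in (("orange",(8,190,120),(17,255,255)),("yellow",(22,170,120),(34,255,255)),("green",(55,120,60),(80,255,255)),("red",(0,190,110),(6,255,255)),("blue",(105,150,90),(125,255,255))):
    for c,q in comps(im,a,b,40,(150,90,330,310)): print(k,c.round(1),q,onz(s,*c,.0345).round(4), onz(s,c[0],q[1]+5,.056).round(4))
E
```

```text
p2 back/front [0.566  0.1282] [0.5126 0.126 ] hinge edge [0.5912 0.1292] bottomfront [0.4862 0.1269]
p5 [ 0.5687 -0.0556] [ 0.5168 -0.0565] [ 0.595  -0.0552]
ends [0.5111 0.2274] [ 0.5191 -0.093 ]
label1,5 [0.4975 0.1909] [0.499  0.1288] [0.5006 0.0671] [0.5008 0.0046] [ 0.5018 -0.0575]
bin corners [array([0.4611, 0.4141]), array([0.4569, 0.2755]), array([0.3323, 0.4194]), array([0.3289, 0.2779])]
orange [217.3 162.3] [209 153  17  15  75] [ 0.4486 -0.2244  0.0345] [ 0.4495 -0.2208  0.056 ]
orange [218.4 170.9] [212 167  14   8  60] [ 0.4659 -0.1962  0.0345] [ 0.4787 -0.1769  0.056 ]
yellow [165.3 158.9] [157 152  17  15 201] [ 0.556  -0.33    0.0345] [ 0.5604 -0.317   0.056 ]
yellow [168.1 170.1] [161 165  14   9  67] [ 0.5733 -0.2887  0.0345] [ 0.5811 -0.2706  0.056 ]
yellow [241.3 235.9] [237 228  11  16  87] [0.5523 0.0151 0.0345] [0.5554 0.0197 0.056 ]
yellow [271.2 238.9] [265 232  14  14  86] [0.5003 0.0698 0.0345] [0.5062 0.0756 0.056 ]
yellow [260.  251.5] [255 245  11  14 104] [0.5454 0.08   0.0345] [0.5513 0.0865 0.056 ]
yellow [291.3 287.4] [286 283  12  11  98] [0.5519 0
[... 613 characters left out ...]
] [ 0.4421 -0.444   0.0345] [ 0.4507 -0.4257  0.056 ]
blue [222.9 124.5] [213 116  20  18 290] [ 0.3407 -0.3404  0.0345] [ 0.3447 -0.3332  0.056 ]
blue [267.4 129.5] [259 124  18  11 116] [ 0.2494 -0.2365  0.0345] [ 0.2633 -0.2211  0.056 ]
blue [178.3 131.6] [172 128  13   7  61] [ 0.4642 -0.401   0.0345] [ 0.4781 -0.375   0.056 ]
blue [223.8 138.9] [215 133  18  11 119] [ 0.3767 -0.2883  0.0345] [ 0.3869 -0.273   0.056 ]
blue [237.7 255.4] [ 184  199  103  111 1931] [0.5943 0.0538 0.0345] [ 0.5063 -0.0565  0.056 ]
blue [239.3 208.6] [232 203  15  12  80] [ 0.5029 -0.0551  0.0345] [ 0.5113 -0.0438  0.056 ]
blue [162.  294.7] [155 281  14  29 143] [0.792  0.0246 0.0345] [0.7834 0.0176 0.056 ]
```

Request:
servo_tool --pt "0 0 0.1762 -1 -0.6 0 -0.2" --pt "0 0 0.1762 -1 -0.6 0 -0.2" --pt "0 0 0.1762 -1 -0.6 0 -0.2" --pt "0 0 0.1762 -1 -0.6 0 -0.2" --pt "0 0 0.1762 -1 -0.6 0 -0.2" --pt "0 0 0.1762 -1 -0.6 0 -0.2" --pt "0 0 0.1762 -1 -0.6 0 -0.2"

```text
time_s: 1.02
eef_pos: [0.3531, 0.4827, 0.2308]
orientation: [2.219, 2.223, -0.001]
force: [-0.4, -0.6, -0.2]
gripper_width: 0.597
grasp_force: 0.0
```

Request:
servo_tool --pt "0 0 0 -0.98 0.63 0.2 -0.2" --pt "0 0 0 -0.98 0.63 0.2 -0.2" --pt "0 0 0 -0.98 0.63 0.2 -0.2"

```text
time_s: 1.4
eef_pos: [0.4201, 0.378, 0.2103]
orientation: [2.228, 2.21, -0.004]
force: [-0.5, 0.3, -0.0]
gripper_width: 0.6
grasp_force: 0.0
```

Request:
servo_tool --pt "0 0 0 -0.98 0.63 0.3 -0.2" --pt "0 0 0 -0.98 0.63 0.3 -0.2" --pt "0 0 0 -0.98 0.63 0.3 -0.2"

```text
time_s: 1.78
eef_pos: [0.4816, 0.2805, 0.1802]
orientation: [2.228, 2.211, -0.005]
force: [0.2, 0.2, 0.3]
gripper_width: 0.603
grasp_force: 0.0
```

Request:
servo_tool --pt "0 0 0 -0.98 0.62 0.5 -0.2" --pt "0 0 0 -0.98 0.62 0.5 -0.2" --pt "0 0 0 -0.98 0.62 0.5 -0.2" --pt "0 0 0 -0.98 0.62 0.5 -0.2"

```text
time_s: 2.28
eef_pos: [0.5409, 0.1907, 0.1312]
orientation: [-2.218, -2.223, -0.001]
force: [0.8, 0.5, 0.4]
gripper_width: 0.6
grasp_force: 0.0
```

```bash
python3 - <<'E'
from h import *
s=state();snap("wrist","w1.png");i=robot.camera_info("wrist")
print(proj(i,s["eef_pos"]),proj(i,[.5405,.188,.084]),proj(i,[.5405,.188,.004]))
E
```

```text
{'time_s': 2.275, 'eef_pos': [0.541, 0.191, 0.131], 'orientation': [-2.218, -2.223, -0.001], 'force': [0.838, 0.497, 0.404], 'gripper_width': 0.6, 'grasp_force': 0.0, 'joints': [-0.746, 0.369, 0.401, 1.887, -0.18, 0.921, -0.258]}
(np.float64(257.41454535786573), np.float64(248.82123191018007)) (np.float64(256.52737739354706), np.float64(218.9595970771291)) (np.float64(256.3801458435831), np.float64(185.7625193226202))
```

View pics/w1.png

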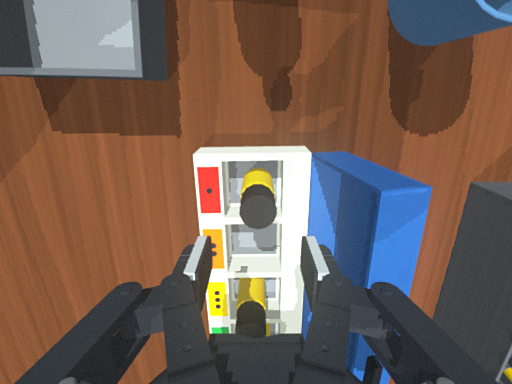

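The wrist view shows stick a's cap centred near (258,207), with the open pads around it at rows 235–290. The lid is at the right.

```bash
python3 - <<'E'
from meas import *
i=robot.camera_info("wrist");im=cv2.imread("pics/w1.png")
for c,s in comps(im,(0,0,0),(180,255,50),300,(235,180,282,232)): print(c,s,onz(i,*c,.084).round(4))
print("a",onz(i,258,207,.084).round(4))
for n,p in(("label1",(209,190)),("label2",(213,249)),("label3",(218,300))): print(n,onz(i,*p,.034).round(4))
print("pocket1 edges",[onz(i,*p,.034).round(4)[:2] for p in((225,165),(282,165),(250,160),(250,210))])
E
```

```text
a [0.5416 0.1978 0.084 ]
label1 [0.4968 0.1936 0.034 ]
label2 [0.4974 0.1314 0.034 ]
label3 [0.4996 0.0681 0.034 ]
pocket1 edges [array([0.5123, 0.2173]), array([0.5632, 0.2175]), array([0.5347, 0.222 ]), array([0.5345, 0.1738])]
```

Request:
servo_tool --pt "0 0 0 0.02 0 0.86 -0.2" --pt "0 0 0 0.02 0 0.86 -0.2" --pt "0 0 0 0.02 0 0.86 -0.2" --pt "0 0 0 0.02 0 0.86 1" --pt "0 0 0 0.02 0 0.86 1" --pt "0 0 0 0.02 0 0.86 1" --pt "0 0 0 0.02 0 0.86 1" --pt "0 0 0 0.02 0 0.86 1"

```text
time_s: 3.32
eef_pos: [0.5429, 0.1923, 0.0473]
orientation: [2.221, 2.221, 0.006]
force: [-0.9, 0.8, 5.2]
gripper_width: 0.329
grasp_force: 59.4
```

Request:
servo_tool --pt "0 0 0 0 0 -0.4 1" --pt "0 0 0 0 0 -1 1" --pt "0 0 0 0 0 -1 1"

```text
time_s: 3.7
eef_pos: [0.5462, 0.192, 0.1513]
orientation: [2.219, 2.217, 0.019]
force: [-0.9, 0.7, -0.1]
gripper_width: 0.328
grasp_force: 59.3
```

Request:
servo_tool --pt "0 0 0 0.95 -0.73 0 1" --pt "0 0 0 0.95 -0.73 0 1" --pt "0 0 0 0.95 -0.73 0 1"

```text
time_s: 4.08
eef_pos: [0.4634, 0.2916, 0.1442]
orientation: [-2.207, -2.231, 0.002]
force: [0.6, -0.8, -0.1]
gripper_width: 0.328
grasp_force: 59.3
```

Request:
servo_tool --pt "0 0 0 0.95 -0.73 0 1" --pt "0 0 0 0.95 -0.73 0 1" --pt "0 0 0 0.95 -0.73 0 1" --pt "0 0 0 0.95 -0.73 0 1"

```text
time_s: 4.58
eef_pos: [0.3957, 0.3798, 0.1447]
orientation: [2.221, 2.22, -0.002]
force: [-0.0, -0.5, -0.3]
gripper_width: 0.327
grasp_force: 59.3
```

Request:
servo_tool --pt "0 0 0 0 0 0.4 1" --pt "0 0 0 0 0 0.7 1" --pt "0 0 0 0 0 0.92 1" --pt "0 0 0 0 0 0.94 1" --pt "0 0 0 0 0 0.94 1" --pt "0 0 0 0 0 0.94 -0.2" --pt "0 0 0 0 0 0.94 -0.2" --pt "0 0 0 0 0 0.94 -0.2"

```text
time_s: 5.58
eef_pos: [0.3956, 0.3814, 0.0519]
orientation: [-2.221, -2.221, -0.002]
force: [0.5, 0.0, 0.2]
gripper_width: 0.604
grasp_force: 0.0
```

Request:
servo_tool --pt "0 0 0 0 0 -0.3 -0.2" --pt "0 0 0 0 0 -1 -0.2" --pt "0 0 0 0 0 -1 -0.2"

```text
time_s: 5.95
eef_pos: [0.3984, 0.384, 0.1566]
orientation: [-2.221, -2.22, -0.017]
force: [0.2, 0.2, -0.3]
gripper_width: 0.601
grasp_force: 0.0
```

```bash
python3 - <<'E'
from h import *
s=state();snap("wrist","w2.png")
E
```

```text
{'time_s': 5.95, 'eef_pos': [0.398, 0.384, 0.157], 'orientation': [-2.221, -2.22, -0.017], 'force': [0.198, 0.237, -0.329], 'gripper_width': 0.601, 'grasp_force': 0.0, 'joints': [-1.121, 0.284, 0.322, 1.922, -0.111, 0.941, -0.746]}
```

View pics/w2.png

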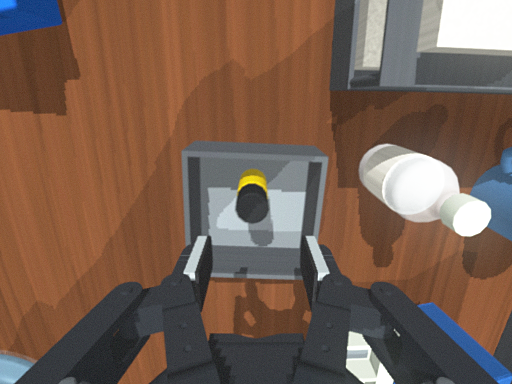

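Request:
servo_tool --pt "0 0 0 -0.78 0.35 0.04 -0.2" --pt "0 0 0 -0.78 0.35 0.04 -0.2"

```text
time_s: 6.25
eef_pos: [0.4308, 0.2983, 0.1458]
orientation: [2.225, 2.216, -0.006]
force: [-0.1, 0.8, -0.4]
gripper_width: 0.6
grasp_force: 0.0
```

Request:
servo_tool --pt "0 0 0 -0.78 0.35 0.04 -0.2" --pt "0 0 0 -0.78 0.35 0.04 -0.2"

```text
time_s: 6.5
eef_pos: [0.4655, 0.2198, 0.1417]
orientation: [2.227, 2.215, -0.006]
force: [0.2, 0.6, 0.9]
gripper_width: 0.596
grasp_force: 0.0
```

Request:
servo_tool --pt "0 0 0 -0.79 0.35 0.04 -0.2" --pt "0 0 0 -0.79 0.35 0.04 -0.2"

```text
time_s: 6.75
eef_pos: [0.5003, 0.141, 0.1378]
orientation: [2.227, 2.215, -0.006]
force: [-0.4, -0.4, 0.7]
gripper_width: 0.6
grasp_force: 0.0
```

Request:
servo_tool --pt "0 0 0 -0.79 0.36 0.04 -0.2" --pt "0 0 0 -0.79 0.36 0.04 -0.2" --pt "0 0 0 -0.79 0.36 0.04 -0.2" --pt "0 0 0 -0.79 0.36 0.04 -0.2"

```text
time_s: 7.25
eef_pos: [0.5351, 0.0683, 0.1342]
orientation: [-2.218, -2.222, 0.002]
force: [0.1, 0.9, 0.1]
gripper_width: 0.6
grasp_force: 0.0
```

Request:
servo_tool --pt "0 0 0 0 0 0.4 -0.2" --pt "0 0 0 0 0 0.88 -0.2" --pt "0 0 0 0 0 0.88 -0.2" --pt "0 0 0 0 0 0.88 1" --pt "0 0 0 0 0 0.88 1" --pt "0 0 0 0 0 0.88 1" --pt "0 0 0 0 0 0.88 1" --pt "0 0 0 0 0 0.88 1"

```text
time_s: 8.25
eef_pos: [0.5376, 0.0673, 0.0488]
orientation: [2.221, 2.221, 0.004]
force: [-1.8, -0.0, 6.6]
gripper_width: 0.322
grasp_force: 59.7
```

Request:
servo_tool --pt "0 0 0 0 0 -0.4 1" --pt "0 0 0 0 0 -1 1" --pt "0 0 0 0 0 -1 1"

```text
time_s: 8.62
eef_pos: [0.5409, 0.0672, 0.1525]
orientation: [2.218, 2.217, 0.016]
force: [-0.2, 0.2, -0.1]
gripper_width: 0.326
grasp_force: 59.3
```

Request:
servo_tool --pt "0 0 0 0.93 -0.47 0 1" --pt "0 0 0 0.93 -0.47 0 1"

```text
time_s: 8.88
eef_pos: [0.4875, 0.1616, 0.1464]
orientation: [-2.22, -2.221, 0.001]
force: [0.4, 0.5, -0.4]
gripper_width: 0.325
grasp_force: 59.3
```

Request:
servo_tool --pt "0 0 0 0.93 -0.47 0 1" --pt "0 0 0 0.93 -0.47 0 1"

```text
time_s: 9.12
eef_pos: [0.4398, 0.2553, 0.1462]
orientation: [-2.217, -2.224, 0.002]
force: [-0.1, 1.4, -0.6]
gripper_width: 0.323
grasp_force: 59.3
```

Request:
servo_tool --pt "0 0 0 0.93 -0.48 0 1" --pt "0 0 0 0.93 -0.48 0 1" --pt "0 0 0 0.93 -0.48 0 1" --pt "0 0 0 0.93 -0.48 0 1"

```text
time_s: 9.62
eef_pos: [0.3941, 0.3448, 0.1463]
orientation: [2.221, 2.221, -0.003]
force: [0.8, -0.1, -0.0]
gripper_width: 0.328
grasp_force: 59.3
```

Request:
servo_tool --pt "0 0 0 0 0 0.4 1" --pt "0 0 0 0 0 0.7 1" --pt "0 0 0 0 0 0.93 1" --pt "0 0 0 0 0 0.96 1" --pt "0 0 0 0 0 0.96 1" --pt "0 0 0 0 0 0.96 -0.2" --pt "0 0 0 0 0 0.96 -0.2" --pt "0 0 0 0 0 0.96 -0.2"

```text
time_s: 10.62
eef_pos: [0.3945, 0.3463, 0.0518]
orientation: [-2.221, -2.221, -0.002]
force: [0.3, 0.1, -0.9]
gripper_width: 0.598
grasp_force: 0.0
```

Request:
servo_tool --pt "0 0 0 0 0 -0.3 -0.2" --pt "0 0 0 0 0 -1 -0.2" --pt "0 0 0 0 0 -1 -0.2"

```text
time_s: 11.0
eef_pos: [0.3974, 0.3488, 0.1564]
orientation: [-2.221, -2.221, -0.017]
force: [-0.5, 0.3, -0.3]
gripper_width: 0.604
grasp_force: 0.0
```

Request:
servo_tool --pt "0 0 0 -0.85 0.36 0.04 -0.2" --pt "0 0 0 -0.85 0.36 0.04 -0.2"

```text
time_s: 11.25
eef_pos: [0.431, 0.2576, 0.147]
orientation: [2.224, 2.218, -0.002]
force: [-0.1, 0.8, 0.4]
gripper_width: 0.6
grasp_force: 0.0
```

Request:
servo_tool --pt "0 0 0 -0.85 0.36 0.04 -0.2" --pt "0 0 0 -0.85 0.36 0.04 -0.2"

```text
time_s: 11.5
eef_pos: [0.4668, 0.1719, 0.1427]
orientation: [2.226, 2.216, -0.002]
force: [0.0, 0.1, 0.5]
gripper_width: 0.599
grasp_force: 0.0
```

Request:
servo_tool --pt "0 0 0 -0.85 0.37 0.04 -0.2" --pt "0 0 0 -0.85 0.37 0.04 -0.2"

```text
time_s: 11.75
eef_pos: [0.5037, 0.0869, 0.1388]
orientation: [2.226, 2.216, -0.002]
force: [-0.7, 0.6, 0.0]
gripper_width: 0.6
grasp_force: 0.0
```

Request:
servo_tool --pt "0 0 0 -0.86 0.37 0.04 -0.2" --pt "0 0 0 -0.86 0.37 0.04 -0.2" --pt "0 0 0 -0.86 0.37 0.04 -0.2" --pt "0 0 0 -0.86 0.37 0.04 -0.2"

```text
time_s: 12.25
eef_pos: [0.5396, 0.006, 0.1346]
orientation: [-2.219, -2.221, 0.001]
force: [0.2, -0.6, 0.1]
gripper_width: 0.6
grasp_force: 0.0
```

Request:
servo_tool --pt "0 0 0 0 0 0.4 -0.2" --pt "0 0 0 0 0 0.88 -0.2" --pt "0 0 0 0 0 0.88 -0.2" --pt "0 0 0 0 0 0.88 1" --pt "0 0 0 0 0 0.88 1" --pt "0 0 0 0 0 0.88 1" --pt "0 0 0 0 0 0.88 1" --pt "0 0 0 0 0 0.88 1"

```text
time_s: 13.25
eef_pos: [0.5418, 0.0052, 0.0489]
orientation: [2.221, 2.22, 0.004]
force: [-1.0, 0.6, 6.3]
gripper_width: 0.326
grasp_force: 59.8
```

Request:
servo_tool --pt "0 0 0 0 0 -0.4 1" --pt "0 0 0 0 0 -1 1" --pt "0 0 0 0 0 -1 1"

```text
time_s: 13.62
eef_pos: [0.5449, 0.0047, 0.1525]
orientation: [2.218, 2.216, 0.015]
force: [0.2, 0.1, -1.5]
gripper_width: 0.326
grasp_force: 59.4
```

Request:
servo_tool --pt "0 0 0 0.76 -0.36 0 1" --pt "0 0 0 0.76 -0.36 0 1"

```text
time_s: 13.88
eef_pos: [0.5018, 0.0843, 0.1461]
orientation: [-2.215, -2.224, 0.002]
force: [0.3, 0.0, -0.4]
gripper_width: 0.326
grasp_force: 59.4
```

Request:
servo_tool --pt "0 0 0 0.76 -0.36 0 1" --pt "0 0 0 0.76 -0.36 0 1"

```text
time_s: 14.12
eef_pos: [0.4654, 0.1606, 0.1461]
orientation: [-2.213, -2.226, 0.003]
force: [0.6, -0.7, -1.1]
gripper_width: 0.325
grasp_force: 59.4
```

Request:
servo_tool --pt "0 0 0 0.77 -0.37 0 1" --pt "0 0 0 0.77 -0.37 0 1"

```text
time_s: 14.38
eef_pos: [0.4284, 0.2374, 0.1462]
orientation: [-2.214, -2.226, 0.002]
force: [0.2, -0.3, -0.1]
gripper_width: 0.327
grasp_force: 59.4
```

Request:
servo_tool --pt "0 0 0 0.77 -0.37 0 1" --pt "0 0 0 0.77 -0.37 0 1" --pt "0 0 0 0.77 -0.37 0 1" --pt "0 0 0 0.77 -0.37 0 1"

```text
time_s: 14.88
eef_pos: [0.3947, 0.309, 0.1466]
orientation: [2.223, 2.219, -0.003]
force: [0.0, 0.0, -0.1]
gripper_width: 0.322
grasp_force: 59.4
```

Request:
servo_tool --pt "0 0 0 0 0 0.4 1" --pt "0 0 0 0 0 0.7 1" --pt "0 0 0 0 0 0.93 1" --pt "0 0 0 0 0 0.96 1" --pt "0 0 0 0 0 0.96 1" --pt "0 0 0 0 0 0.96 -0.2" --pt "0 0 0 0 0 0.96 -0.2" --pt "0 0 0 0 0 0.96 -0.2"

```text
time_s: 15.88
eef_pos: [0.3945, 0.3108, 0.0517]
orientation: [-2.222, -2.221, -0.001]
force: [0.3, 0.0, 0.7]
gripper_width: 0.602
grasp_force: 0.0
```

Request:
servo_tool --pt "0 0 0 0 0 -0.3 -0.2" --pt "0 0 0 0 0 -1 -0.2" --pt "0 0 0 -0.8 0.3 -1 -0.2" --pt "0 0 0 -1 0.3 -1 -0.2" --pt "0 0 0 -1 0.3 -1 -0.2"

```text
time_s: 16.5
eef_pos: [0.4252, 0.2067, 0.1517]
orientation: [2.23, 2.213, -0.0]
force: [0.3, 0.1, -0.6]
gripper_width: 0.603
grasp_force: 0.0
```

```bash
cat > caps.py <<'E'
from meas import *
rng={"red":((0,190,110),(6,255,255)),"orange":((8,190,120),(17,255,255)),"yellow":((22,170,120),(34,255,255)),"blue":((105,150,90),(125,255,255))}
def caps(f):
    im=snap("top",f)[:,:,::-1].copy();t=robot.camera_info("top")
    for k,(a,b) in rng.items():
        for c,s in comps(im,a,b,60,(300,100,450,310)):
            print(k,c.round(1),s[4],onz(t,*c,.054).round(4)[:2])
    return im
E
python3 - <<'E'
from caps import *
state();im=caps("top1.png")
cv2.imwrite("pics/c1.png",cv2.resize(im[105:305,70:460],None,fx=2,fy=2,interpolation=cv2.INTER_CUBIC))
E
```

```text
{'time_s': 16.5, 'eef_pos': [0.425, 0.207, 0.152], 'orientation': [2.23, 2.213, -0.0], 'force': [0.342, 0.133, -0.623], 'gripper_width': 0.603, 'grasp_force': 0.0, 'joints': [-0.982, 0.148, 0.476, 2.106, -0.085, 0.906, -0.465]}
red [357.4 113.2] 371 [ 0.6845 -0.2765]
red [342.2 161.8] 284 [ 0.5539 -0.2355]
orange [337.8 202.1] 235 [ 0.4492 -0.2238]
yellow [372.4 161.3] 313 [ 0.5572 -0.3137]
blue [416.8 205.2] 305 [ 0.4461 -0.426 ]
blue [374.9 239.5] 476 [ 0.3571 -0.3172]
blue [352.9 291.9] 563 [ 0.2272 -0.2607]
```

View pics/c1.png

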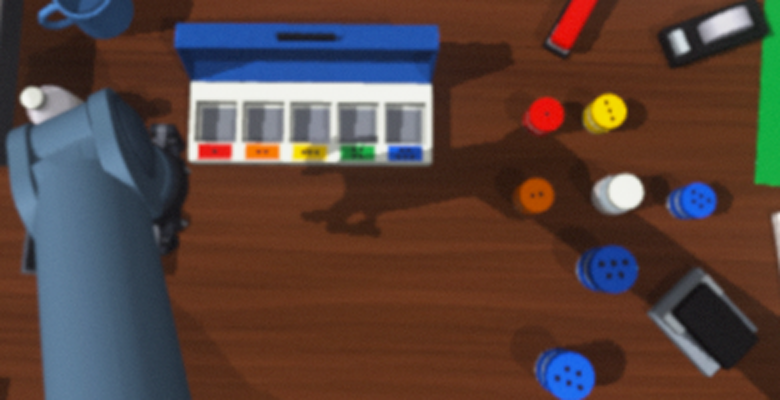

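The top view shows all five pockets empty, with the third stick released in the bin. The pots haven't moved: red (342,162), orange (338,202), yellow (372,161), blue (417,205).

Request:
servo_tool --pt "0 0 0 -0.89 0.25 0 -0.5" --pt "0 0 0 -0.89 0.25 0 -0.5"

```text
time_s: 16.8
eef_pos: [0.4497, 0.1209, 0.1513]
orientation: [2.221, 2.221, -0.0]
force: [-0.1, 0.9, 0.3]
gripper_width: 0.749
grasp_force: 0.0
```

Request:
servo_tool --pt "0 0 0 -0.89 0.25 0 -0.5" --pt "0 0 0 -0.89 0.25 0 -0.5"

```text
time_s: 17.05
eef_pos: [0.4751, 0.0313, 0.1514]
orientation: [2.222, 2.219, 0.0]
force: [-0.1, 1.1, 0.2]
gripper_width: 0.754
grasp_force: 0.0
```

Request:
servo_tool --pt "0 0 0 -0.89 0.25 0 -0.5" --pt "0 0 0 -0.89 0.25 0 -0.5"

```text
time_s: 17.3
eef_pos: [0.5003, -0.0579, 0.1515]
orientation: [2.222, 2.219, -0.0]
force: [-0.0, -0.0, -0.4]
gripper_width: 0.752
grasp_force: 0.0
```

Request:
servo_tool --pt "0 0 0 -0.89 0.25 0 -0.5" --pt "0 0 0 -0.89 0.25 0 -0.5"

```text
time_s: 17.55
eef_pos: [0.5255, -0.147, 0.1513]
orientation: [2.221, 2.219, -0.001]
force: [1.2, 0.2, 0.8]
gripper_width: 0.75
grasp_force: 0.0
```

Request:
servo_tool --pt "0 0 0 -0.89 0.25 0.2 -0.5" --pt "0 0 0 -0.89 0.25 0.2 -0.5" --pt "0 0 0 -0.89 0.25 0.2 -0.5" --pt "0 0 0 -0.89 0.25 0.2 -0.5"

```text
time_s: 18.05
eef_pos: [0.5499, -0.2317, 0.1306]
orientation: [-2.217, -2.223, -0.001]
force: [-0.3, 0.9, -0.2]
gripper_width: 0.752
grasp_force: 0.0
```

```bash
cat > wr.py <<'E'
from caps import *
import sys
# print cap centre(s) of a colour in the wrist view, on plane z, and offset from TCP in tool x(+y), tool y(+x) in 100mm units
def wr(col,f,z=.056):
    s=state();im=snap("wrist",f)[:,:,::-1].copy();i=robot.camera_info("wrist")
    for c,q in comps(im,*rng[col],300):
        p=onz(i,*c,z);d=p-np.array(s["eef_pos"]);print(col,c.round(1),q,p.round(4)[:2],"move x,y",(d[1]*10).round(3),(d[0]*10).round(3))
E
python3 -c "
from wr import *
wr('red','w3.png')"
```

```text
{'time_s': 18.05, 'eef_pos': [0.55, -0.232, 0.131], 'orientation': [-2.217, -2.223, -0.001], 'force': [-0.321, 0.854, -0.193], 'gripper_width': 0.752, 'grasp_force': 0.0, 'joints': [-0.215, 0.466, 0.681, 1.84, -0.354, 0.961, 0.623]}
red [260.3 200.4] [ 235  169   52   60 2259] [ 0.5529 -0.2308] move x,y 0.01 0.03
red [406.5 243.6] [ 354  207  109   74 3340] [ 0.6861 -0.2725] move x,y -0.408 1.362
```

View pics/w3.png

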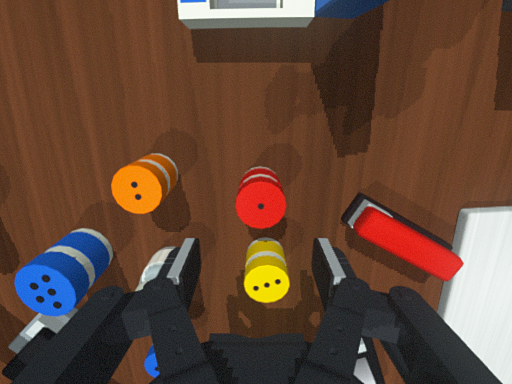

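Pot1's cap is at (261,205), between the open pads. Yellow is at (267,285), the glue jar is partly hidden at (158,265) and the stapler is at (405,240). It's clear to descend.

Request:
servo_tool --pt "0 0 0 -0.02 0.03 0.5 -0.5" --pt "0 0 0 -0.02 0.03 0.5 -0.5" --pt "0 0 0 -0.02 0.03 0.5 -0.5"

```text
time_s: 18.48
eef_pos: [0.553, -0.235, 0.0821]
orientation: [2.219, 2.223, 0.001]
force: [0.3, -1.0, 0.7]
gripper_width: 0.751
grasp_force: 0.0
```

Request:
servo_tool --pt "0 0 0 0 0 0.54 -0.5" --pt "0 0 0 0 0 0.54 -0.5" --pt "0 0 0 0 0 0.54 -0.5" --pt "0 0 0 0 0 0.54 1" --pt "0 0 0 0 0 0.54 1" --pt "0 0 0 0 0 0.54 1" --pt "0 0 0 0 0 0.54 1" --pt "0 0 0 0 0 0.54 1"

```text
time_s: 19.48
eef_pos: [0.5545, -0.2372, 0.0302]
orientation: [2.219, 2.218, 0.004]
force: [-1.3, 0.7, 7.7]
gripper_width: 0.499
grasp_force: 61.2
```

Request:
servo_tool --pt "0 0 0 0 0 -0.4 1" --pt "0 0 0 0 0 -0.9 1" --pt "0 0 0 0 0 -0.9 1" --pt "0 0 0 0 0 -0.9 1"

```text
time_s: 19.98
eef_pos: [0.5521, -0.2357, 0.1174]
orientation: [-2.221, -2.221, -0.001]
force: [-0.4, 0.5, -2.1]
gripper_width: 0.492
grasp_force: 61.2
```

```bash
python3 -c "
from wr import *
wr('red','w4.png',.15)"
```

```text
{'time_s': 19.975, 'eef_pos': [0.552, -0.236, 0.117], 'orientation': [-2.221, -2.221, -0.001], 'force': [-0.439, 0.487, -2.138], 'gripper_width': 0.492, 'grasp_force': 61.239, 'joints': [-0.204, 0.492, 0.677, 1.84, -0.376, 0.941, 0.641]}
red [255.4 211.3] [222 200  68  33 752] [ 0.5504 -0.1974] move x,y 0.383 -0.017
red [411.2 246.1] [ 356  208  114   77 3673] [ 0.6215 -0.2148] move x,y 0.209 0.694
red [255.8 263.3] [ 215  220   84   86 5620] [ 0.5506 -0.2235] move x,y 0.122 -0.015
```

View pics/w4.png

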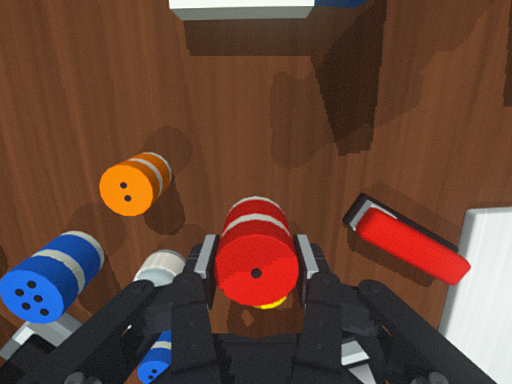

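```bash
python3 -c "
from h import *
i=robot.camera_info('wrist')
for v in (266,269,272): print(v,onz(i,256,v,.1435).round(4))
for z in(.1435,.0875): print(proj(i,[.5521,-.2357,z]))
# base disc: bottom ring far edge row ~198
print(proj(i,[.5521,-.2357+.022,.0875]))"
```

```text
266 [ 0.5507 -0.2294  0.1435]
269 [ 0.5507 -0.2312  0.1435]
272 [ 0.5507 -0.2329  0.1435]
(np.float64(258.81590761109646), np.float64(276.6628164590901))
(np.float64(258.16535774127675), np.float64(225.9685259603996))
(np.float64(258.246148922042), np.float64(196.01117662420683))
```

Pot1 is held upright between the pads at (256,270). I'll carry it to pocket 1.

Request:
servo_tool --pt "0 0 0 0.85 -0.03 -0.1 1" --pt "0 0 0 0.85 -0.03 -0.1 1"

```text
time_s: 20.27
eef_pos: [0.5481, -0.1462, 0.1251]
orientation: [-2.213, -2.222, 0.001]
force: [-0.4, -0.5, -1.4]
gripper_width: 0.497
grasp_force: 61.3
```

Request:
servo_tool --pt "0 0 0 0.85 -0.03 0 1" --pt "0 0 0 0.85 -0.03 0 1"

```text
time_s: 20.52
eef_pos: [0.5446, -0.0605, 0.125]
orientation: [-2.211, -2.225, 0.003]
force: [0.6, -0.6, -0.8]
gripper_width: 0.496
grasp_force: 61.3
```

Request:
servo_tool --pt "0 0 0 0.85 -0.03 0 1" --pt "0 0 0 0.85 -0.03 0 1"

```text
time_s: 20.78
eef_pos: [0.5414, 0.0244, 0.1252]
orientation: [-2.211, -2.226, 0.003]
force: [0.6, 0.6, -1.0]
gripper_width: 0.494
grasp_force: 61.3
```

Request:
servo_tool --pt "0 0 0 0.85 -0.03 0 1" --pt "0 0 0 0.85 -0.03 0 1"

```text
time_s: 21.02
eef_pos: [0.5382, 0.1092, 0.1253]
orientation: [-2.212, -2.226, 0.003]
force: [0.5, -0.8, -0.5]
gripper_width: 0.495
grasp_force: 61.3
```

Request:
servo_tool --pt "0 0 0 0.87 -0.02 0 1" --pt "0 0 0 0.87 -0.02 0 1" --pt "0 0 0 0.87 -0.02 0 1" --pt "0 0 0 0.87 -0.02 0 1" --pt "0 0 0 0.87 -0.02 0 1"

```text
time_s: 21.65
eef_pos: [0.5383, 0.1883, 0.1268]
orientation: [2.225, 2.217, -0.003]
force: [0.4, -0.3, -1.6]
gripper_width: 0.496
grasp_force: 61.4
```

Request:
servo_tool --pt "0 0 0 0 0 0.4 1" --pt "0 0 0 0 0 0.5 1" --pt "0 0 0 0 0 0.6 1" --pt "0 0 0 0 0 0.6 1"

```text
time_s: 22.15
eef_pos: [0.5383, 0.1905, 0.0672]
orientation: [-2.222, -2.221, 0.001]
force: [-0.2, -0.1, -1.1]
gripper_width: 0.498
grasp_force: 61.4
```

```bash
python3 - <<'E'
from caps import *
state();im=snap("wrist","w5.png")[:,:,::-1].copy();i=robot.camera_info("wrist")
for k,r in rng.items():
    for c,q in comps(im,*r,300): print(k,c.round(1),q,onz(i,q[0]+q[2]/2,q[1]+q[3]/2,.0345).round(4)[:2])
E
```

```text
{'time_s': 22.15, 'eef_pos': [0.538, 0.191, 0.067], 'orientation': [-2.222, -2.221, 0.001], 'force': [-0.226, -0.107, -1.086], 'gripper_width': 0.498, 'grasp_force': 61.358, 'joints': [-0.87, 0.492, 0.556, 1.931, -0.35, 0.815, -0.124]}
red [253.2 265.5] [ 214  221   84   85 5038] [0.5381 0.1571]
yellow [32.3 36.5] [   0    4   69   55 2680] [0.4087 0.3134]
blue [432.9 262.8] [  328   170   184   208 21023] [0.6648 0.1462]
blue [358.7 361.1] [ 341  330   47   54 1194] [0.6338 0.0589]
```

View pics/w5.png

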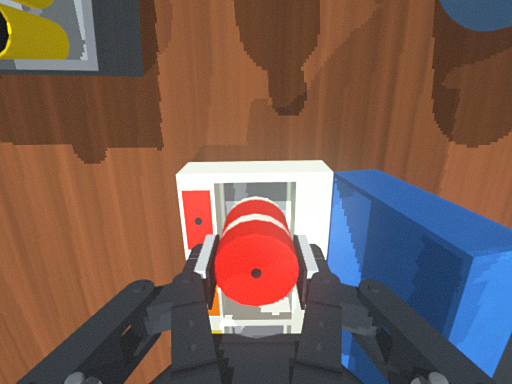

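Pot1 is centred over pocket 1: pocket columns are about 217–294 and the pot is at 256. I'll lower it and release.

Request:
servo_tool --pt "0 0 0 0.01 0 0.1 1" --pt "0 0 0 0.01 0 0.2 1" --pt "0 0 0 0.01 0 0.3 1" --pt "0 0 0 0.01 0 0.33 1" --pt "0 0 0 0.01 0 0.33 1" --pt "0 0 0 0.01 0 0.33 -0.2" --pt "0 0 0 0.01 0 0.33 -0.2" --pt "0 0 0 0.01 0 0.33 -0.2"

```text
time_s: 23.2
eef_pos: [0.5386, 0.192, 0.0343]
orientation: [2.221, 2.221, 0.001]
force: [-0.2, 0.0, 0.6]
gripper_width: 0.603
grasp_force: 0.0
```

Request:
servo_tool --pt "0 0 0 0 0 -0.2 -0.2" --pt "0 0 0 0 0 -0.8 -0.2" --pt "0 0 0 0 0 -1 -0.2" --pt "0 0 0 0 0 -1 -0.2"

```text
time_s: 23.7
eef_pos: [0.5401, 0.1926, 0.137]
orientation: [2.221, 2.22, 0.008]
force: [0.3, -0.6, -0.5]
gripper_width: 0.595
grasp_force: 0.0
```

```bash
python3 - <<'E'
from wr import *
wr("red","w6.png",.060);im=caps("top2.png")
E
```

```text
{'time_s': 23.7, 'eef_pos': [0.54, 0.193, 0.137], 'orientation': [2.221, 2.22, 0.008], 'force': [0.266, -0.556, -0.463], 'gripper_width': 0.595, 'grasp_force': 0.0, 'joints': [-0.923, 0.39, 0.613, 1.895, -0.277, 0.935, -0.18]}
red [208.9 185.8] [199 169  22  44 366] [0.4988 0.2057] move x,y 0.131 -0.414
red [357.4 113.3] 369 [ 0.6844 -0.2766]
orange [336.3 202.8] 298 [ 0.4474 -0.2199]
yellow [372.8 160.9] 297 [ 0.5582 -0.3148]
blue [416.7 205.3] 308 [ 0.4461 -0.4257]
blue [374.2 239.4] 502 [ 0.3575 -0.3153]
blue [352.8 291.9] 564 [ 0.2271 -0.2607]
```

```bash
python3 - <<'E'
from wr import *
i=robot.camera_info("wrist");im=cv2.imread("pics/w6.png")
for lo,hi in (((0,120,30),(10,255,255)),((170,120,30),(180,255,255))):
  for c,q in comps(im,lo,hi,300): print(c.round(1),q,onz(i,q[0]+q[2]/2,q[1]+q[3]-q[2]*.46,.060).round(4))
print(proj(i,[.5385,.1925,.06]))
E
```

```text
[405.4  65.4] [386  48  40  37 329] [0.6463 0.2976 0.06  ]
[395.6 161.2] [376 137  42  44 529] [0.6507 0.2263 0.06  ]
[428.2 237.2] [ 405  158   51  149 2449] [0.7052 0.1063 0.06  ]
[252.1 194.3] [ 227  164   50   59 2202] [0.5332 0.1931 0.06  ]
[209.8 189.8] [199 168  22  45 862] [0.4978 0.1905 0.06  ]
(np.float64(258.2884186088364), np.float64(200.71414722536593))
```

Request:
servo_tool --pt "0 0 0 -0.82 -0.18 0 -0.5" --pt "0 0 0 -0.82 -0.18 0 -0.5"

```text
time_s: 24.05
eef_pos: [0.5175, 0.105, 0.1321]
orientation: [-2.226, -2.215, 0.01]
force: [-0.2, -0.2, 1.3]
gripper_width: 0.754
grasp_force: 0.0
```

Request:
servo_tool --pt "0 0 0 -0.82 -0.18 0 -0.5" --pt "0 0 0 -0.82 -0.18 0 -0.5"

```text
time_s: 24.3
eef_pos: [0.4997, 0.0235, 0.1327]
orientation: [-2.227, -2.214, 0.007]
force: [0.4, -0.9, -0.1]
gripper_width: 0.749
grasp_force: 0.0
```

Request:
servo_tool --pt "0 0 0 -0.83 -0.18 0 -0.5" --pt "0 0 0 -0.83 -0.18 0 -0.5"

```text
time_s: 24.55
eef_pos: [0.4823, -0.0584, 0.1333]
orientation: [-2.226, -2.215, 0.004]
force: [0.6, 0.8, -0.5]
gripper_width: 0.75
grasp_force: 0.0
```

Request:
servo_tool --pt "0 0 0 -0.83 -0.18 0 -0.5" --pt "0 0 0 -0.83 -0.18 0 -0.5"

```text
time_s: 24.8
eef_pos: [0.4644, -0.1413, 0.1335]
orientation: [-2.226, -2.215, 0.003]
force: [-0.6, 0.8, -0.3]
gripper_width: 0.748
grasp_force: 0.0
```

Request:
servo_tool --pt "0 0 0 -0.83 -0.18 0 -0.5" --pt "0 0 0 -0.83 -0.18 0 -0.5" --pt "0 0 0 -0.83 -0.18 0 -0.5" --pt "0 0 0 -0.83 -0.18 0 -0.5" --pt "0 0 0 -0.83 -0.18 0 -0.5"

```text
time_s: 25.42
eef_pos: [0.4489, -0.2188, 0.1338]
orientation: [-2.217, -2.224, -0.0]
force: [0.4, 0.6, 0.0]
gripper_width: 0.749
grasp_force: 0.0
```

```bash
cat > wr2.py <<'E'
from wr import *
lo={"orange":((8,150,40),(17,255,255)),"yellow":((22,140,40),(34,255,255)),"blue":((105,140,40),(125,255,255))}
def w2(col,f,z=.056):
    s=state();im=snap("wrist",f)[:,:,::-1].copy();i=robot.camera_info("wrist")
    for c,q in comps(im,*lo[col],300):
        u,v=q[0]+q[2]/2,q[1]+q[3]-q[2]*.47
        p=onz(i,u,v,z);d=p-np.array(s["eef_pos"]);print(col,(round(u),round(v)),q,p.round(4)[:2],"move",(d[1]*10).round(3),(d[0]*10).round(3))
E
python3 -c "
from wr2 import *
w2('orange','w7.png')"
```

```text
{'time_s': 25.425, 'eef_pos': [0.449, -0.219, 0.134], 'orientation': [-2.217, -2.224, -0.0], 'force': [0.379, 0.626, 0.017], 'gripper_width': 0.749, 'grasp_force': 0.0, 'joints': [-0.341, 0.283, 0.81, 2.071, -0.264, 0.891, 0.62]}
orange (256, 92) [    0     0   512   333 73497] [ 0.448  -0.1322] move 0.866 -0.01
orange (21, 364) [  0 328  42  56 783] [ 0.1733 -0.4277] move -2.088 -2.757
orange (380, 360) [355 338  50  46 761] [ 0.5873 -0.4118] move -1.929 1.384
```

```bash
sed -i 's/"orange":((8,150,40)/"orange":((7,215,110)/' wr2.py; python3 -c "
from wr2 import *
w2('orange','w7.png')"
```

```text
{'time_s': 25.475, 'eef_pos': [0.449, -0.219, 0.134], 'orientation': [-2.217, -2.225, -0.0], 'force': [0.607, 0.125, -0.535], 'gripper_width': 0.753, 'grasp_force': 0.0, 'joints': [-0.341, 0.283, 0.81, 2.071, -0.264, 0.891, 0.62]}
```

```bash
python3 - <<'E'
from meas import *
i=robot.camera_info("wrist");im=cv2.imread("pics/w7.png");h=cv2.cvtColor(im,cv2.COLOR_BGR2HSV)
print(proj(i,[.4485,-.2205,.056]));print(h[205,240:280:4].tolist(),h[205,180:200:10].tolist())
for S,V in((190,120),(200,140),(170,160)):
  for c,q in comps(im,(6,S,V),(18,255,255),200): print(S,V,c.round(1),q,onz(i,q[0]+q[2]/2,q[1]+q[3]-q[2]*.47,.056).round(4))
E
```

```text
(np.float64(256.3808468261224), np.float64(200.70387944250177))
[[24, 236, 255], [24, 251, 255], [24, 255, 255], [24, 253, 255], [24, 255, 255], [24, 251, 255], [23, 251, 255], [23, 238, 255], [23, 255, 255], [23, 252, 255]] [[11, 153, 168], [12, 148, 158]]
190 120 [255.5 184.5] [231 167  51  60 473] [ 0.4486 -0.2226  0.056 ]
200 140 [255.2 177.8] [231 167  50  40 364] [ 0.4481 -0.205   0.056 ]
170 160 [256.  185.7] [230 167  52  60 547] [ 0.4482 -0.2222  0.056 ]
```

```bash
python3 - <<'E'
import cv2
a=cv2.imread("pics/w7.png");cv2.imwrite("pics/w7v.png",a)
E
```

```text
(no output)
```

View pics/w7v.png

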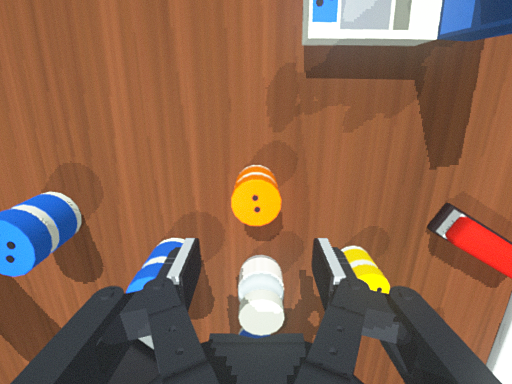

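Orange pot2 is centred at (256,204), overexposed but showing two dots. The glue jar at (262,300) is clear of the pads.

Request:
servo_tool --pt "0 0 0 -0.01 0 0.5 -0.5" --pt "0 0 0 -0.01 0 0.5 -0.5" --pt "0 0 0 -0.01 0 0.5 -0.5"

```text
time_s: 25.9
eef_pos: [0.4488, -0.2221, 0.085]
orientation: [2.221, 2.221, 0.0]
force: [0.5, 0.0, 0.5]
gripper_width: 0.752
grasp_force: 0.0
```

Request:
servo_tool --pt "0 0 0 0 0 0.57 -0.5" --pt "0 0 0 0 0 0.57 -0.5" --pt "0 0 0 0 0 0.57 -0.5" --pt "0 0 0 0 0 0.57 1" --pt "0 0 0 0 0 0.57 1" --pt "0 0 0 0 0 0.57 1" --pt "0 0 0 0 0 0.57 1" --pt "0 0 0 0 0 0.57 1"

```text
time_s: 26.9
eef_pos: [0.4505, -0.223, 0.0301]
orientation: [2.219, 2.218, 0.005]
force: [-1.4, 0.9, 7.7]
gripper_width: 0.497
grasp_force: 60.1
```

Request:
servo_tool --pt "0 0 0 0 0 -0.4 1" --pt "0 0 0 0 0 -1 1" --pt "0 0 0 0 0 -1 1" --pt "0 0 0 0 0 -1 1" --pt "0 0 0 0 0 -1 1"

```text
time_s: 27.52
eef_pos: [0.447, -0.2213, 0.1261]
orientation: [-2.22, -2.22, 0.002]
force: [-0.6, -0.1, -2.5]
gripper_width: 0.497
grasp_force: 61.4
```

```bash
python3 - <<'E'
from meas import *
s=state();im=snap("wrist","w8.png")[:,:,::-1].copy();i=robot.camera_info("wrist")
for c,q in comps(im,(4,180,120),(30,255,255),500):
  z=s["eef_pos"][2]-.030+.056; print(c.round(1),q,onz(i,q[0]+q[2]/2,q[1]+q[3]-q[2]*.47,z).round(4))
E
```

```text
{'time_s': 27.525, 'eef_pos': [0.447, -0.221, 0.126], 'orientation': [-2.22, -2.22, 0.002], 'force': [-0.551, -0.09, -2.485], 'gripper_width': 0.497, 'grasp_force': 61.362, 'joints': [-0.348, 0.304, 0.827, 2.077, -0.29, 0.88, 0.645]}
[255.7 257.2] [ 214  201   86  105 6502] [ 0.4468 -0.216   0.1521]
[372.4 277.5] [348 267  49  27 568] [ 0.5048 -0.2195  0.1521]
```

Request:
servo_tool --pt "0 0 0 0.88 0.23 0 1" --pt "0 0 0 0.88 0.23 0 1"

```text
time_s: 27.82
eef_pos: [0.471, -0.131, 0.1259]
orientation: [-2.217, -2.222, 0.002]
force: [-0.4, -0.1, -1.6]
gripper_width: 0.494
grasp_force: 61.4
```

Request:
servo_tool --pt "0 0 0 0.88 0.23 0 1" --pt "0 0 0 0.88 0.23 0 1"

```text
time_s: 28.08
eef_pos: [0.4942, -0.042, 0.126]
orientation: [-2.215, -2.225, 0.002]
force: [0.0, -0.1, -1.5]
gripper_width: 0.494
grasp_force: 61.4
```

Request:
servo_tool --pt "0 0 0 0.88 0.23 0 1" --pt "0 0 0 0.88 0.23 0 1"

```text
time_s: 28.32
eef_pos: [0.5171, 0.0462, 0.1259]
orientation: [-2.215, -2.226, 0.002]
force: [0.0, -0.3, -1.2]
gripper_width: 0.494
grasp_force: 61.4
```

Request:
servo_tool --pt "0 0 0 0.88 0.23 0 1" --pt "0 0 0 0.88 0.23 0 1" --pt "0 0 0 0.88 0.23 0 1" --pt "0 0 0 0.88 0.23 0 1" --pt "0 0 0 0.88 0.23 0 1"

```text
time_s: 28.95
eef_pos: [0.5397, 0.1274, 0.1267]
orientation: [-2.225, -2.217, 0.003]
force: [-0.1, -0.7, -0.6]
gripper_width: 0.496
grasp_force: 61.4
```

Request:
servo_tool --pt "0 0 0 0 0 0.4 1" --pt "0 0 0 0 0 0.5 1" --pt "0 0 0 0 0 0.6 1" --pt "0 0 0 0 0 0.6 1"

```text
time_s: 29.45
eef_pos: [0.5403, 0.1295, 0.0672]
orientation: [-2.222, -2.22, 0.001]
force: [-0.2, 0.0, -0.2]
gripper_width: 0.494
grasp_force: 61.4
```

```bash
python3 - <<'E'
from meas import *
s=state();im=snap("wrist","w9.png")[:,:,::-1].copy();i=robot.camera_info("wrist")
for p in ([.5396,.1305,.034],[.5396+.028,.1305,.034],[.5396-.028,.1305,.034],[.5385,.1925,.06]): print(np.round(proj(i,p),1))
for lo,hi in(((0,120,40),(5,255,255)),((172,120,40),(180,255,255)),((6,180,100),(28,255,255))):
  for c,q in comps(im,lo,hi,500): print(c.round(1),q,onz(i,q[0]+q[2]/2,q[1]+q[3]-q[2]*.47,.06).round(4))
E
```

```text
{'time_s': 29.45, 'eef_pos': [0.54, 0.129, 0.067], 'orientation': [-2.222, -2.22, 0.001], 'force': [-0.186, 0.032, -0.241], 'gripper_width': 0.494, 'grasp_force': 61.436, 'joints': [-0.828, 0.482, 0.625, 1.971, -0.385, 0.807, 0.013]}
[255.3 221.3]
[295.  221.2]
[215.5 221.3]
[252.9 138.3]
[188.3 130.6] [ 170   95   37   73 2186] [0.503  0.1859 0.06  ]
[251.4 135.5] [ 212   95   80   81 4934] [0.538  0.1925 0.06  ]
[195.5 216.4] [ 181  192   31   58 1266] [0.5037 0.1335 0.06  ]
[255.6 257.4] [ 214  201   85  106 6372] [0.5404 0.1107 0.06  ]
```

View pics/w9.png

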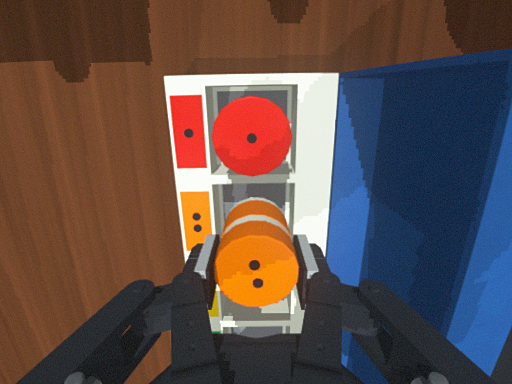

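Pot1 sits square in pocket 1 at (251,136), and pot2 is over pocket 2. I'll lower and release it.

Request:
servo_tool --pt "0 0 0 0 0 0.1 1" --pt "0 0 0 0 0 0.2 1" --pt "0 0 0 0 0 0.3 1" --pt "0 0 0 0 0 0.33 1" --pt "0 0 0 0 0 0.33 1" --pt "0 0 0 0 0 0.33 -0.2" --pt "0 0 0 0 0 0.33 -0.2" --pt "0 0 0 0 0 0.33 -0.2"

```text
time_s: 30.5
eef_pos: [0.5404, 0.1299, 0.0343]
orientation: [2.221, 2.221, 0.0]
force: [-0.6, -0.4, -0.4]
gripper_width: 0.597
grasp_force: 0.0
```

Request:
servo_tool --pt "0 0 0 0 0 -0.2 -0.2" --pt "0 0 0 0 0 -0.8 -0.2" --pt "0 0 0 0 0 -1 -0.2" --pt "0 0 0 0 0 -1 -0.2"

```text
time_s: 31.0
eef_pos: [0.5423, 0.1305, 0.1369]
orientation: [2.22, 2.22, 0.009]
force: [0.2, 0.8, -0.5]
gripper_width: 0.598
grasp_force: 0.0
```

```bash
python3 - <<'E'
from caps import *
caps("top3.png")
E
```

```text
red [357.4 113.3] 370 [ 0.6843 -0.2765]
yellow [374.5 160. ] 230 [ 0.5608 -0.3194]
blue [418.1 204.8] 270 [ 0.4472 -0.4293]
blue [374.2 239.4] 535 [ 0.3574 -0.3154]
blue [352.9 291.9] 565 [ 0.2271 -0.2609]
```

Request:
servo_tool --pt "0 0 0 -0.89 0.03 0 -0.5" --pt "0 0 0 -0.89 0.03 0 -0.5"

```text
time_s: 31.3
eef_pos: [0.5413, 0.037, 0.1325]
orientation: [-2.225, -2.217, 0.007]
force: [0.9, 0.2, 0.3]
gripper_width: 0.751
grasp_force: 0.0
```

Request:
servo_tool --pt "0 0 0 -0.89 0.03 0 -0.5" --pt "0 0 0 -0.89 0.03 0 -0.5"

```text
time_s: 31.55
eef_pos: [0.544, -0.0526, 0.1325]
orientation: [-2.227, -2.215, 0.007]
force: [-0.7, 0.6, 0.3]
gripper_width: 0.749
grasp_force: 0.0
```

Request:
servo_tool --pt "0 0 0 -0.89 0.04 0 -0.5" --pt "0 0 0 -0.89 0.04 0 -0.5"

```text
time_s: 31.8
eef_pos: [0.5479, -0.1414, 0.1325]
orientation: [-2.226, -2.215, 0.007]
force: [-1.5, 0.5, 0.2]
gripper_width: 0.752
grasp_force: 0.0
```

Request:
servo_tool --pt "0 0 0 -0.89 0.04 0 -0.5" --pt "0 0 0 -0.89 0.04 0 -0.5"

```text
time_s: 32.05
eef_pos: [0.5517, -0.2303, 0.1324]
orientation: [-2.226, -2.215, 0.006]
force: [-0.1, 0.3, -1.0]
gripper_width: 0.752
grasp_force: 0.0
```

Request:
servo_tool --pt "0 0 0 -0.89 0.04 0 -0.5" --pt "0 0 0 -0.89 0.04 0 -0.5" --pt "0 0 0 -0.89 0.04 0 -0.5" --pt "0 0 0 -0.89 0.04 0 -0.5" --pt "0 0 0 -0.89 0.04 0 -0.5"

```text
time_s: 32.67
eef_pos: [0.5587, -0.3123, 0.1332]
orientation: [-2.216, -2.223, -0.001]
force: [0.4, 0.4, 0.5]
gripper_width: 0.75
grasp_force: 0.0
```

```bash
python3 - <<'E'
from wr2 import *
w2("yellow","w10.png")
i=robot.camera_info("wrist");print(proj(i,[.558,-.315,.056]))
E
```

```text
{'time_s': 32.675, 'eef_pos': [0.559, -0.312, 0.133], 'orientation': [-2.216, -2.223, -0.001], 'force': [0.434, 0.411, 0.517], 'gripper_width': 0.75, 'grasp_force': 0.0, 'joints': [-0.105, 0.563, 0.731, 1.729, -0.433, 1.02, 0.785]}
yellow (258, 205) [ 232  168   52   61 2264] [ 0.5598 -0.3169] move -0.047 0.011
(np.float64(255.91116125398747), np.float64(202.45483702168647))
```

Request:
servo_tool --pt "0 0 0 -0.01 0 0.5 -0.5" --pt "0 0 0 -0.01 0 0.5 -0.5" --pt "0 0 0 -0.01 0 0.5 -0.5"

```text
time_s: 33.1
eef_pos: [0.5589, -0.3157, 0.0851]
orientation: [2.22, 2.222, 0.0]
force: [-0.2, 0.0, 0.5]
gripper_width: 0.748
grasp_force: 0.0
```

Request:
servo_tool --pt "0 0 0 0 0 0.57 -0.5" --pt "0 0 0 0 0 0.57 -0.5" --pt "0 0 0 0 0 0.57 -0.5" --pt "0 0 0 0 0 0.57 1" --pt "0 0 0 0 0 0.57 1" --pt "0 0 0 0 0 0.57 1" --pt "0 0 0 0 0 0.57 1" --pt "0 0 0 0 0 0.57 1"

```text
time_s: 34.1
eef_pos: [0.5604, -0.3177, 0.0305]
orientation: [2.218, 2.218, 0.003]
force: [-0.9, 0.3, 7.1]
gripper_width: 0.495
grasp_force: 61.5
```

Request:
servo_tool --pt "0 0 0 0 0 -0.4 1" --pt "0 0 0 0 0 -1 1" --pt "0 0 0 0 0 -1 1" --pt "0 0 0 0 0 -1 1" --pt "0 0 0 0 0 -1 1"

```text
time_s: 34.72
eef_pos: [0.557, -0.3148, 0.1254]
orientation: [-2.219, -2.219, 0.001]
force: [-0.2, -0.2, -1.2]
gripper_width: 0.494
grasp_force: 61.3
```

```bash
python3 - <<'E'
from wr2 import *
w2("yellow","w11.png",.152)
E
```

```text
{'time_s': 34.725, 'eef_pos': [0.557, -0.315, 0.125], 'orientation': [-2.219, -2.219, 0.001], 'force': [-0.196, -0.208, -1.226], 'gripper_width': 0.494, 'grasp_force': 61.272, 'joints': [-0.1, 0.574, 0.73, 1.733, -0.442, 1.01, 0.793]}
yellow (256, 203) [222 200  68  35 860] [ 0.5564 -0.276 ] move 0.388 -0.006
yellow (257, 267) [ 214  220   86   87 5708] [ 0.5569 -0.3097] move 0.051 -0.001
```

Request:
servo_tool --pt "0 0 0 0.96 -0.04 0 1" --pt "0 0 0 0.96 -0.04 0 1"

```text
time_s: 35.02
eef_pos: [0.5534, -0.2163, 0.1252]
orientation: [-2.216, -2.22, 0.001]
force: [0.1, 0.5, -0.9]
gripper_width: 0.494
grasp_force: 61.4
```

Request:
servo_tool --pt "0 0 0 0.96 -0.04 0 1" --pt "0 0 0 0.96 -0.04 0 1"

```text
time_s: 35.28
eef_pos: [0.5493, -0.1194, 0.1255]
orientation: [-2.214, -2.223, 0.001]
force: [0.9, -0.2, -1.0]
gripper_width: 0.494
grasp_force: 61.4
```

Request:
servo_tool --pt "0 0 0 0.96 -0.05 0 1" --pt "0 0 0 0.96 -0.05 0 1"

```text
time_s: 35.52
eef_pos: [0.544, -0.0236, 0.1258]
orientation: [-2.214, -2.224, 0.002]
force: [0.2, -0.3, -1.0]
gripper_width: 0.493
grasp_force: 61.4
```

Request:
servo_tool --pt "0 0 0 0.96 -0.05 0 1" --pt "0 0 0 0.96 -0.05 0 1" --pt "0 0 0 0.96 -0.05 0 1" --pt "0 0 0 0.96 -0.05 0 1" --pt "0 0 0 0.96 -0.05 0 1"

```text
time_s: 36.15
eef_pos: [0.5401, 0.0656, 0.127]
orientation: [2.225, 2.217, -0.002]
force: [-0.2, -0.7, -1.4]
gripper_width: 0.5
grasp_force: 61.4
```

Request:
servo_tool --pt "0 0 0 0 0 0.4 1" --pt "0 0 0 0 0 0.5 1" --pt "0 0 0 0 0 0.6 1" --pt "0 0 0 0 0 0.6 1"

```text
time_s: 36.65
eef_pos: [0.5403, 0.0674, 0.0672]
orientation: [-2.222, -2.22, 0.001]
force: [-0.5, 0.3, -2.0]
gripper_width: 0.496
grasp_force: 61.4
```

```bash
python3 - <<'E'
from meas import *
s=state();im=snap("wrist","w12.png")[:,:,::-1].copy();i=robot.camera_info("wrist")
for n,lo,hi in(("red",(172,120,40),(180,255,255)),("or",(6,180,100),(19,255,255)),("ye",(20,150,60),(34,255,255))):
  for c,q in comps(im,lo,hi,500): print(n,c.round(1),q,onz(i,q[0]+q[2]/2,q[1]+q[3]-q[2]*.47,.06).round(4),onz(i,*c,.034).round(4))
E
```

```text
{'time_s': 36.65, 'eef_pos': [0.54, 0.067, 0.067], 'orientation': [-2.222, -2.22, 0.001], 'force': [-0.476, 0.278, -1.994], 'gripper_width': 0.496, 'grasp_force': 61.399, 'joints': [-0.76, 0.475, 0.671, 1.999, -0.406, 0.802, 0.145]}
or [189.6 130.7] [ 172   95   36   73 2052] [0.5039 0.1235 0.06  ] [0.4984 0.1313 0.034 ]
or [255.  136.1] [ 216   97   79   79 4764] [0.5399 0.1301 0.06  ] [0.5396 0.1279 0.034 ]
ye [196.6 216.2] [ 182  192   31   59 1251] [0.5043 0.0707 0.06  ] [0.4986 0.0723 0.034 ]
ye [255.1 212. ] [222 200  68  35 821] [0.5401 0.0927 0.06  ] [0.5395 0.0755 0.034 ]
ye [255.7 263.3] [ 214  220   85   87 5605] [0.5404 0.0486 0.06  ] [0.5399 0.0338 0.034 ]
```

Request:
servo_tool --pt "0 0 0 0 0 0.1 1" --pt "0 0 0 0 0 0.2 1" --pt "0 0 0 0 0 0.3 1" --pt "0 0 0 0 0 0.33 1" --pt "0 0 0 0 0 0.33 1" --pt "0 0 0 0 0 0.33 -0.2" --pt "0 0 0 0 0 0.33 -0.2" --pt "0 0 0 0 0 0.33 -0.2"

```text
time_s: 37.7
eef_pos: [0.5405, 0.0679, 0.0342]
orientation: [2.221, 2.221, 0.0]
force: [-0.8, 0.2, 0.2]
gripper_width: 0.6
grasp_force: 0.0
```

Request:
servo_tool --pt "0 0 0 0 0 -0.2 -0.2" --pt "0 0 0 0 0 -0.8 -0.2" --pt "0 0 0 0 0 -1 -0.2" --pt "0 0 0 0 0 -1 -0.2"

```text
time_s: 38.2
eef_pos: [0.5421, 0.0683, 0.1367]
orientation: [2.22, 2.22, 0.008]
force: [-1.0, -0.2, 0.0]
gripper_width: 0.603
grasp_force: 0.0
```

```bash
python3 - <<'E'
from caps import *
caps("top4.png")
E
```

```text
red [357.4 113.3] 369 [ 0.6843 -0.2764]
blue [418.8 204.6] 246 [ 0.448  -0.4312]
blue [374.4 239.3] 539 [ 0.3577 -0.3159]
blue [352.9 291.9] 565 [ 0.2271 -0.2608]
```

Request:
servo_tool --pt "0 0 0 -0.99 -0.18 0 -0.5" --pt "0 0 0 -0.99 -0.18 0 -0.5"

```text
time_s: 38.5
eef_pos: [0.5198, -0.0334, 0.1325]
orientation: [-2.221, -2.219, 0.006]
force: [1.0, 0.0, 0.4]
gripper_width: 0.749
grasp_force: 0.0
```

Request:
servo_tool --pt "0 0 0 -0.99 -0.18 0 -0.5" --pt "0 0 0 -0.99 -0.18 0 -0.5"

```text
time_s: 38.75
eef_pos: [0.5014, -0.133, 0.1325]
orientation: [-2.223, -2.216, 0.005]
force: [-0.2, 0.6, -0.3]
gripper_width: 0.748
grasp_force: 0.0
```

Request:
servo_tool --pt "0 0 0 -0.99 -0.18 0 -0.5" --pt "0 0 0 -0.99 -0.18 0 -0.5"

```text
time_s: 39.0
eef_pos: [0.4834, -0.2317, 0.1325]
orientation: [-2.223, -2.216, 0.005]
force: [1.4, -0.4, -0.6]
gripper_width: 0.755
grasp_force: 0.0
```

Request:
servo_tool --pt "0 0 0 -0.99 -0.19 0 -0.5" --pt "0 0 0 -0.99 -0.19 0 -0.5"

```text
time_s: 39.25
eef_pos: [0.4644, -0.3305, 0.1324]
orientation: [-2.223, -2.216, 0.004]
force: [0.3, 0.1, 0.6]
gripper_width: 0.747
grasp_force: 0.0
```

Request:
servo_tool --pt "0 0 0 -0.99 -0.19 0 -0.5" --pt "0 0 0 -0.99 -0.19 0 -0.5" --pt "0 0 0 -0.99 -0.19 0 -0.5" --pt "0 0 0 -0.99 -0.19 0 -0.5" --pt "0 0 0 -0.99 -0.19 0 -0.5"

```text
time_s: 39.88
eef_pos: [0.4491, -0.4245, 0.1331]
orientation: [-2.216, -2.223, -0.002]
force: [0.8, 0.2, -0.4]
gripper_width: 0.75
grasp_force: 0.0
```

```bash
python3 - <<'E'
from wr2 import *
w2("blue","w13.png")
E
```

```text
{'time_s': 39.875, 'eef_pos': [0.449, -0.424, 0.133], 'orientation': [-2.216, -2.223, -0.002], 'force': [0.821, 0.233, -0.361], 'gripper_width': 0.75, 'grasp_force': 0.0, 'joints': [0.08, 0.542, 0.794, 1.787, -0.451, 1.006, 1.055]}
blue (16, 23) [   0    0   33   39 1049] [ 0.2726 -0.2871] move 1.374 -1.765
blue (132, 52) [  79   10  106   92 6786] [ 0.3574 -0.3092] move 1.153 -0.917
blue (254, 206) [ 229  169   50   60 2125] [ 0.4468 -0.4299] move -0.054 -0.023
```

Request:
servo_tool --pt "0 0 0 -0.02 -0.01 0.5 -0.5" --pt "0 0 0 -0.02 -0.01 0.5 -0.5" --pt "0 0 0 -0.02 -0.01 0.5 -0.5"

```text
time_s: 40.3
eef_pos: [0.448, -0.4287, 0.085]
orientation: [2.22, 2.222, 0.0]
force: [0.1, -0.6, 0.3]
gripper_width: 0.752
grasp_force: 0.0
```

Request:
servo_tool --pt "0 0 0 0 0 0.57 -0.5" --pt "0 0 0 0 0 0.57 -0.5" --pt "0 0 0 0 0 0.57 -0.5" --pt "0 0 0 0 0 0.57 1" --pt "0 0 0 0 0 0.57 1" --pt "0 0 0 0 0 0.57 1" --pt "0 0 0 0 0 0.57 1" --pt "0 0 0 0 0 0.57 1"

```text
time_s: 41.3
eef_pos: [0.4489, -0.4312, 0.0304]
orientation: [2.218, 2.217, 0.001]
force: [0.0, 0.0, 6.7]
gripper_width: 0.495
grasp_force: 61.3
```

Request:
servo_tool --pt "0 0 0 0 0 -0.4 1" --pt "0 0 0 0 0 -1 1" --pt "0 0 0 0 0 -1 1" --pt "0 0 0 0 0 -1 1" --pt "0 0 0 0 0 -1 1"

```text
time_s: 41.92
eef_pos: [0.4464, -0.4276, 0.1256]
orientation: [-2.219, -2.219, -0.0]
force: [-0.1, 0.0, -2.1]
gripper_width: 0.5
grasp_force: 61.3
```

```bash
python3 - <<'E'
from wr2 import *
w2("blue","w14.png",.152)
E
```

```text
{'time_s': 41.925, 'eef_pos': [0.446, -0.428, 0.126], 'orientation': [-2.219, -2.219, -0.0], 'force': [-0.065, 0.025, -2.062], 'gripper_width': 0.5, 'grasp_force': 61.332, 'joints': [0.089, 0.554, 0.792, 1.791, -0.462, 0.996, 1.066]}
blue (14, 21) [  0   0  28  34 808] [ 0.3523 -0.3136] move 1.14 -0.941
blue (130, 46) [  75    1  111   97 7404] [ 0.3976 -0.3241] move 1.035 -0.489
blue (256, 266) [ 214  200   85  106 6276] [ 0.446  -0.4223] move 0.053 -0.005
```

Request:
servo_tool --pt "0 0 0 0.93 0.24 0 1" --pt "0 0 0 0.93 0.24 0 1"

```text
time_s: 42.22
eef_pos: [0.4713, -0.3323, 0.1253]
orientation: [-2.217, -2.22, -0.001]
force: [0.5, 0.6, -1.8]
gripper_width: 0.495
grasp_force: 61.4
```

Request:
servo_tool --pt "0 0 0 0.93 0.24 0 1" --pt "0 0 0 0.93 0.24 0 1"

```text
time_s: 42.48
eef_pos: [0.4955, -0.2384, 0.1256]
orientation: [-2.214, -2.223, -0.0]
force: [1.1, -0.1, -1.4]
gripper_width: 0.491
grasp_force: 61.4
```

Request:
servo_tool --pt "0 0 0 0.93 0.24 0 1" --pt "0 0 0 0.93 0.24 0 1"

```text
time_s: 42.72
eef_pos: [0.5193, -0.1456, 0.1258]
orientation: [-2.214, -2.224, 0.001]
force: [0.4, 0.8, -1.6]
gripper_width: 0.499
grasp_force: 61.4
```

Request:
servo_tool --pt "0 0 0 0.93 0.24 0 1" --pt "0 0 0 0.93 0.24 0 1" --pt "0 0 0 0.93 0.24 0 1" --pt "0 0 0 0.93 0.24 0 1" --pt "0 0 0 0.93 0.24 0 1"

```text
time_s: 43.35
eef_pos: [0.5425, -0.0593, 0.127]
orientation: [2.225, 2.217, -0.002]
force: [-1.0, 0.7, -1.5]
gripper_width: 0.493
grasp_force: 61.4
```

Request:
servo_tool --pt "0 0 0 0 0 0.4 1" --pt "0 0 0 0 0 0.5 1" --pt "0 0 0 0 0 0.6 1" --pt "0 0 0 0 0 0.6 1"

```text
time_s: 43.85
eef_pos: [0.5432, -0.0575, 0.0672]
orientation: [-2.222, -2.22, 0.001]
force: [-0.4, -0.2, -1.1]
gripper_width: 0.494
grasp_force: 61.4
```

```bash
python3 - <<'E'
from wr2 import *
w2("blue","w15.png",.034)
im=cv2.imread("pics/w15.png");i=robot.camera_info("wrist")
for n,lo,hi in(("gr",(50,100,40),(85,255,255)),("ye",(20,150,60),(34,255,255))):
  for c,q in comps(im,lo,hi,400): print(n,c.round(1),q,onz(i,q[0]+q[2]/2,q[1]+q[3]-q[2]*.47,.06).round(4),onz(i,*c,.034).round(4))
E
```

```text
{'time_s': 43.85, 'eef_pos': [0.543, -0.058, 0.067], 'orientation': [-2.222, -2.22, 0.001], 'force': [-0.386, -0.178, -1.09], 'gripper_width': 0.494, 'grasp_force': 61.387, 'joints': [-0.575, 0.497, 0.73, 1.997, -0.452, 0.814, 0.413]}
blue (418, 288) [  325     0   187   376 54660] [ 0.6717 -0.1159] move -0.583 1.285
blue (196, 235) [ 180  190   32   60 1221] [ 0.4999 -0.0676] move -0.1 -0.432
blue (256, 267) [ 213  200   86  107 6310] [ 0.543  -0.0943] move -0.367 -0.001
gr [187.9 129. ] [ 169   93   38   74 2021] [ 5.058e-01 -5.000e-04  6.000e-02] [0.5003 0.0073 0.034 ]
ye [179.6  32.6] [ 160    0   39   65 1940] [0.5054 0.0507 0.06  ] [0.4994 0.062  0.034 ]
ye [249.   27.1] [ 203    0   91   64 4218] [0.5395 0.0617 0.06  ] [0.5392 0.0645 0.034 ]
```

Request:
servo_tool --pt "0 0 0 0 0 0.1 1" --pt "0 0 0 0 0 0.2 1" --pt "0 0 0 0 0 0.3 1" --pt "0 0 0 0 0 0.33 1" --pt "0 0 0 0 0 0.33 1" --pt "0 0 0 0 0 0.33 -0.2" --pt "0 0 0 0 0 0.33 -0.2" --pt "0 0 0 0 0 0.33 -0.2"

```text
time_s: 44.9
eef_pos: [0.5433, -0.0572, 0.0342]
orientation: [2.222, 2.221, -0.0]
force: [-1.2, -1.2, 0.5]
gripper_width: 0.603
grasp_force: 0.0
```

Request:
servo_tool --pt "0 0 0 0 0 -0.2 -0.2" --pt "0 0 0 0 0 -0.8 -0.2" --pt "0 0 0 0 0 -1 -0.2" --pt "0 0 0 0 0 -1 -0.2"

```text
time_s: 45.4
eef_pos: [0.5453, -0.057, 0.1367]
orientation: [2.219, 2.219, 0.007]
force: [-0.6, -0.6, 0.3]
gripper_width: 0.601
grasp_force: 0.0
```

Request:
servo_tool --pt "0 0 0.25 0 -0.6 -0.8 1" --pt "0 0 0.25 0 -0.6 -0.8 1" --pt "0 0 0.25 0 -0.6 -0.8 1" --pt "0 0 0.25 0 -0.6 -0.8 1" --pt "0 0 0.25 0 -0.6 -0.8 1" --pt "0 0 0.25 0 -0.6 -0.8 1" --pt "0 0 0.25 0 -0.6 -0.8 1" --pt "0 0 0.25 0 -0.6 -0.8 1"

```text
time_s: 46.4
eef_pos: [0.482, -0.0567, 0.2128]
orientation: [3.139, 0.105, -0.005]
force: [-0.3, -0.2, -0.5]
gripper_width: -0.004
grasp_force: 0.0
```

Request:
servo_tool --pt "0 0 0.02 0 0 0 1" --pt "0 0 0 0 0 0 1"

```text
time_s: 46.65
eef_pos: [0.4819, -0.0566, 0.2127]
orientation: [3.138, 0.119, -0.005]
force: [-1.0, -0.7, -0.4]
gripper_width: -0.0
grasp_force: 0.0
```

```bash
python3 - <<'E'
from h import *
s=state();print(R.from_rotvec(s["orientation"]).as_matrix().round(3))
t=robot.camera_info("top");print("organiser front bottom/top",[onz(t,230,86,z).round(3)[:2] for z in(0,.06)])
# lid outer-edge top row: far (back) and near rows of free-edge wall in top0
im=cv2.imread("pics/top0.png");g=im[:,222].astype(int)
print([(r,g[r].tolist()) for r in range(110,150,2)])
h=.594
for th in (1.65,1.7,1.75,1.8,1.85,1.9):
    d=np.array([-np.cos(th),np.sin(th)]);n=np.array([np.sin(th),np.cos(th)])
    E=np.array([h,.034])+.104*d+.032*n;I=np.array([h,.034])+.104*d
    print(th,E.round(3),"row back",round(proj(t,[E[0],.068,E[1]])[1],1),"row inner",round(proj(t,[I[0],.068,I[1]])[1],1))
E
```

```text
{'time_s': 46.65, 'eef_pos': [0.482, -0.057, 0.213], 'orientation': [3.138, 0.119, -0.005], 'force': [-0.953, -0.719, -0.428], 'gripper_width': -0.0, 'grasp_force': 0.0, 'joints': [-1.062, 0.16, 1.197, 2.04, -0.169, 1.052, -1.279]}
[[ 0.997  0.076 -0.003]
 [ 0.076 -0.997 -0.001]
 [-0.003  0.001 -1.   ]]
organiser front bottom/top [array([0.772, 0.063]), array([0.748, 0.059])]
[(110, [33, 53, 99]), (112, [31, 48, 91]), (114, [32, 45, 81]), (116, [73, 52, 66]), (118, [159, 77, 39]), (120, [149, 73, 32]), (122, [55, 35, 27]), (124, [47, 27, 21]), (126, [148, 73, 33]), (128, [146, 72, 34]), (130, [78, 40, 23]), (132, [72, 40, 25]), (134, [77, 41, 25]), (136, [140, 70, 32]), (138, [159, 80, 33]), (140, [161, 80, 36]), (142, [162, 81, 35]), (144, [163, 82, 41]), (146, [186, 169, 158]), (148, [232, 238, 237])]
1.65 [0.634 0.135] row back 119.2 row inner 131.8
1.7 [0.639 0.133] row back 117.5 row inner 129.8
1.75 [0.644 0.131] row back 115.8 row inner 127.8
1.8 [0.649 0.128] row back 114.2 row inner 125.8
1.85 [0.653 0.125] row back 112.8 row inner 124.0
1.9 [0.658 0.122] row back 111.4 row inner 122.2
```

Request:
servo_tool --pt "0 0 0.009 0 0 0 1" --pt "0 0 0.009 0 0 0 1"

```text
time_s: 46.9
eef_pos: [0.4821, -0.0568, 0.213]
orientation: [3.141, 0.027, -0.004]
force: [-0.5, 0.2, 0.4]
gripper_width: 0.001
grasp_force: 0.0
```

Request:
servo_tool --pt "0 0 0 0.99 -0.6 0 1" --pt "0 0 0 0.99 -0.6 0 1" --pt "0 0 0 0.99 -0.6 0 1"

```text
time_s: 47.28
eef_pos: [0.5838, 0.0092, 0.2123]
orientation: [3.139, 0.039, -0.002]
force: [-0.6, -0.8, 0.3]
gripper_width: -0.0
grasp_force: 0.0
```

Request:
servo_tool --pt "0 0 0 1 -0.6 0 1" --pt "0 0 0 1 -0.6 0 1" --pt "0 0 0 1 -0.6 0 1" --pt "0 0 0 1 -0.6 0 1" --pt "0 0 0 1 -0.6 0 1"

```text
time_s: 47.9
eef_pos: [0.6791, 0.0641, 0.2144]
orientation: [3.141, 0.021, -0.001]
force: [-0.3, 0.5, 1.2]
gripper_width: -0.003
grasp_force: 0.0
```

```bash
python3 - <<'E'
from h import *
s=state();print(R.from_rotvec(s["orientation"]).as_matrix().round(3))
a=snap("scene","sc2.png");b=snap("top","top5.png")
cv2.imwrite("pics/v.png",cv2.resize(a[120:330,60:400,::-1],None,fx=2.2,fy=2.2,interpolation=cv2.INTER_CUBIC))
E
```

```text
{'time_s': 47.9, 'eef_pos': [0.679, 0.064, 0.214], 'orientation': [3.141, 0.021, -0.001], 'force': [-0.266, 0.451, 1.153], 'gripper_width': -0.003, 'grasp_force': 0.0, 'joints': [-0.811, 0.636, 0.963, 1.56, -0.542, 1.234, -1.314]}
[[ 1.     0.013 -0.001]
 [ 0.013 -1.    -0.   ]
 [-0.001  0.    -1.   ]]
```

View pics/v.png

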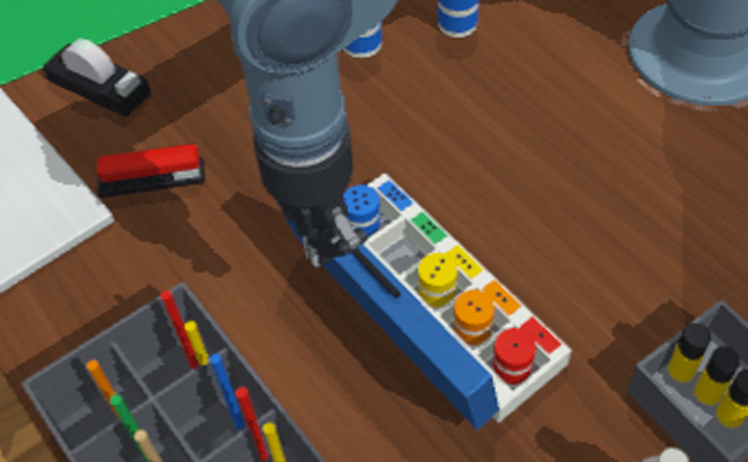

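All four pots stand in their pockets, and the three sticks stand in the bin at (690,355)–(740,400). The gripper at (325,235) is above and behind the lid edge. I'll descend behind the lid.

Request:
servo_tool --pt "0 0 0 0.02 0 0.3 1" --pt "0 0 0 0.02 0 0.6 1" --pt "0 0 0 0.02 0 0.9 1" --pt "0 0 0 0.02 0 1 1" --pt "0 0 0 0.02 0 1 1"

```text
time_s: 48.62
eef_pos: [0.6819, 0.0659, 0.1143]
orientation: [3.141, 0.025, -0.001]
force: [0.1, -0.2, -0.6]
gripper_width: -0.003
grasp_force: 0.0
```

Request:
servo_tool --pt "0 0 0 -0.1 0 0.06 1" --pt "0 0 0 -0.2 0 0.06 1" --pt "0 0 0 -0.3 0 0.06 1" --pt "0 0 0 -0.4 0 0.06 1" --pt "0 0 0 -0.4 0 0.06 1"

```text
time_s: 49.25
eef_pos: [0.6427, 0.0656, 0.1094]
orientation: [-3.141, -0.026, -0.003]
force: [2.4, -0.0, 2.3]
gripper_width: -0.001
grasp_force: 1.0
```

Request:
servo_tool --pt "0 0 0 -0.1 0 0 1" --pt "0 0 0 -0.2 0 0 1" --pt "0 0 0 -0.3 0 0 1" --pt "0 0 0 -0.38 0 0 1" --pt "0 0 0 -0.46 0 0 1" --pt "0 0 0 -0.54 0 0 1" --pt "0 0 0 -0.61 0 0 1" --pt "0 0 0 -0.67 0 0 1"

```text
time_s: 50.25
eef_pos: [0.574, 0.0645, 0.1075]
orientation: [3.141, 0.026, -0.003]
force: [2.1, -0.8, 0.7]
gripper_width: -0.002
grasp_force: 0.8
```

Request:
servo_tool --pt "0 0 0 0 0 0 1"

```text
time_s: 50.38
eef_pos: [0.5734, 0.0646, 0.1075]
orientation: [-3.141, -0.026, 0.006]
force: [0.1, -0.5, 0.3]
gripper_width: -0.003
grasp_force: 0.0
```

Request:
servo_tool --pt "0 0 0 -0.06 0 0.03 1" --pt "0 0 0 -0.12 0 0.06 1" --pt "0 0 0 -0.18 0 0.09 1" --pt "0 0 0 -0.24 0 0.12 1" --pt "0 0 0 -0.3 0 0.15 1" --pt "0 0 0 -0.36 0 0.19 1" --pt "0 0 0 -0.42 0 0.22 1" --pt "0 0 0 -0.43 0 0.24 1"

```text
time_s: 51.38
eef_pos: [0.5308, 0.0636, 0.0837]
orientation: [-3.141, -0.026, 0.004]
force: [-0.6, -0.3, 1.7]
gripper_width: 0.002
grasp_force: 1.1
```

Request:
servo_tool --pt "0 0 0 -0.01 0 0.03 1" --pt "0 0 0 -0.02 0 0.06 1" --pt "0 0 0 -0.03 0 0.09 1" --pt "0 0 0 -0.04 0 0.12 1" --pt "0 0 0 -0.05 0 0.15 1" --pt "0 0 0 -0.05 0 0.17 1" --pt "0 0 0 -0.05 0 0.18 1" --pt "0 0 0 -0.05 0 0.19 1"

```text
time_s: 52.38
eef_pos: [0.5272, 0.0637, 0.066]
orientation: [-3.14, -0.025, 0.002]
force: [-7.2, -0.1, 13.9]
gripper_width: 0.008
grasp_force: 7.2
```

Request:
servo_tool --pt "0 0 0 0 0 0.01 1" --pt "0 0 0 0 0 0.02 1" --pt "0 0 0 0 0 0.02 1" --pt "0 0 0 0 0 0.02 1"

```text
time_s: 52.88
eef_pos: [0.5272, 0.0637, 0.0659]
orientation: [-3.138, -0.025, 0.004]
force: [-9.2, -0.1, 22.4]
gripper_width: 0.003
grasp_force: 11.9
```

Request:
servo_tool --pt "0 0 0 0 0 -0.1 1" --pt "0 0 0 0 0 -0.5 1" --pt "0 0 0 0 0 -1 1" --pt "0 0 0 0 0 -1 1" --pt "0 0 0 0 0 -1 1"

```text
time_s: 53.5
eef_pos: [0.5273, 0.0641, 0.163]
orientation: [-3.141, -0.026, -0.001]
force: [0.3, -0.2, -0.4]
gripper_width: -0.002
grasp_force: 0.0
```

Request:
servo_tool --pt "0 0 0 -0.8 1 -0.3 1" --pt "0 0 0 -0.8 1 -0.3 1" --pt "0 0 0 -0.8 1 -0.3 1"

```text
time_s: 53.88
eef_pos: [0.4451, -0.0413, 0.1912]
orientation: [-3.138, -0.014, 0.007]
force: [0.3, 1.0, -0.4]
gripper_width: -0.003
grasp_force: 0.0
```

Request:
servo_tool --pt "0 0 0 -0.3 1 0 1" --pt "0 0 0 -0.3 1 0 1" --pt "0 0 0 -0.3 1 0 1" --pt "0 0 0 -0.3 1 0 1"

```text
time_s: 54.38
eef_pos: [0.4201, -0.1373, 0.1927]
orientation: [-3.141, -0.026, 0.002]
force: [-0.1, 0.1, 0.2]
gripper_width: 0.002
grasp_force: 0.0
```

```bash
python3 - <<'E'
from meas import *
state();im=snap("scene","sc3.png")[:,:,::-1].copy();t=snap("top","top6.png")[:,:,::-1].copy()
i=robot.camera_info("top");print(comps(t,(105,140,60),(125,255,255),800,(150,100,300,200)))
# expected closed outline: corners of the top face at z=.066 and case bottom
c,s_=np.cos(.018),np.sin(.018)
for n,k in(("top",i),("scene",robot.camera_info("scene"))):
  print(n,[np.round(proj(k,[.541+c*x-s_*y,.0685+s_*x+c*y,.066]),1).tolist() for x,y in((-.052,.158),(-.052,-.158),(.052,.158),(.052,-.158))])
print(comps(im,(100,140,50),(125,255,255),800,(170,180,340,330)))
for col in(180,222,270): print(col,[int(v) for v in t[170:196,col,2]])
E
```

```text
{'time_s': 54.375, 'eef_pos': [0.42, -0.137, 0.193], 'orientation': [-3.141, -0.026, 0.002], 'force': [-0.103, 0.107, 0.188], 'gripper_width': 0.002, 'grasp_force': 0.0, 'joints': [-1.191, -0.097, 1.407, 2.155, 0.114, 1.006, -1.4]}
[(array([223.94689398, 163.98941799]), array([ 162,  143,  125,   42, 5103], dtype=int32))]
top [[160.7, 182.7], [286.0, 183.6], [162.2, 142.5], [285.7, 143.3]]
scene [[320.7, 272.2], [233.9, 191.0], [287.8, 299.7], [202.0, 211.8]]
[(array([261.7787234 , 247.20869565]), array([ 203,  192,  118,  113, 5405], dtype=int32))]
180 [35, 35, 35, 35, 37, 36, 38, 38, 37, 34, 36, 37, 34, 30, 46, 75, 90, 86, 81, 83, 83, 83, 86, 84, 83, 82]
222 [28, 31, 26, 30, 29, 31, 31, 29, 30, 34, 30, 32, 29, 29, 28, 33, 33, 39, 55, 81, 93, 95, 98, 95, 95, 96]
270 [32, 32, 33, 32, 30, 28, 30, 29, 29, 33, 31, 31, 30, 30, 27, 43, 72, 90, 91, 93, 101, 102, 103, 100, 98, 98]
```

```bash
python3 -c "
from station import robot
print(robot.sign_off())"
```

```text
the job is handed in; nothing more can be done
None
```

The job is handed in: the three glue sticks are in the bin, pots 1, 2, 3 and 5 stand in their pockets (pot 4 was absent), and the lid looks fully shut, but the hand-in returned no verdict.

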